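# Test plug-in modules on the bench station

## Task

Test the coloured plug-in modules on the bench: seat every module there is in the station cradle of its own colour, contacts down and label up; then, with all of them in, twist the spring-return start switch clockwise to its stop, hold it there about a second and let it spring back. Afterwards take every module out and lay it flat, label up, on the floor of the grey tray, none on top of another. Leave everything else on the bench where it is.

Things in the scene. Friction and masses are not known exactly. Their poses are not given: they have to be found in the camera images.
- module_red: red plastic plug-in module, a box 84 mm long (its x) by 52 mm wide (its y) by 36 mm thick (its z), about 0.22 kg. White label with a red stripe on its +z face; four brass contact strips on its -z face. Origin: centre of the -z (contact) face. Turned end for end it is the same. Starts lying flat, label up, any yaw. May be absent.
- module_yellow: yellow plastic plug-in module, a box 84 mm long (its x) by 52 mm wide (its y) by 36 mm thick (its z), about 0.22 kg. White label with a yellow stripe on its +z face; four brass contact strips on its -z face. Origin: centre of the -z (contact) face. Turned end for end it is the same. Starts lying flat, label up, any yaw. May be absent.
- module_blue: blue plastic plug-in module, a box 84 mm long (its x) by 52 mm wide (its y) by 36 mm thick (its z), about 0.22 kg. White label with a blue stripe on its +z face; four brass contact strips on its -z face. Origin: centre of the -z (contact) face. Turned end for end it is the same. Starts standing on its short end, x axis down, label facing roughly away from the robot. May be absent.
- module_green: green plastic plug-in module, a box 84 mm long (its x) by 52 mm wide (its y) by 36 mm thick (its z), about 0.22 kg. White label with a green stripe on its +z face; four brass contact strips on its -z face. Origin: centre of the -z (contact) face. Turned end for end it is the same. Starts standing on its short end, x axis down, label facing roughly away from the robot. May be absent.
- pocket_red (a point): centre of the pocket floor of the red test cradle on the station: floor about 38 mm above the bench, z up, pocket 90 mm along x by 58 mm along y, with only four corner guides (10 mm high, 4 mm thick, legs about 15 mm long), so the middle of each side is open. Four cradles stand in a row along y, 92 mm apart, colours in any order, on a fixed grey plinth 30 mm high.
- pocket_yellow (a point): centre of the pocket floor of the yellow test cradle on the station: floor about 38 mm above the bench, z up, pocket 90 mm along x by 58 mm along y, with only four corner guides (10 mm high, 4 mm thick, legs about 15 mm long), so the middle of each side is open. Four cradles stand in a row along y, 92 mm apart, colours in any order, on a fixed grey plinth 30 mm high.
- pocket_blue (a point): centre of the pocket floor of the blue test cradle on the station: floor about 38 mm above the bench, z up, pocket 90 mm along x by 58 mm along y, with only four corner guides (10 mm high, 4 mm thick, legs about 15 mm long), so the middle of each side is open. Four cradles stand in a row along y, 92 mm apart, colours in any order, on a fixed grey plinth 30 mm high.
- pocket_green (a point): centre of the pocket floor of the green test cradle on the station: floor about 38 mm above the bench, z up, pocket 90 mm along x by 58 mm along y, with only four corner guides (10 mm high, 4 mm thick, legs about 15 mm long), so the middle of each side is open. Four cradles stand in a row along y, 92 mm apart, colours in any order, on a fixed grey plinth 30 mm high.
- start_grip (a point): the middle of the black bar of the station's spring-return start switch, at gripping height (66 mm above the bench). The bar is 52 mm long (along this point's x), 14 mm wide (y), 32 mm high, its top 14 mm above this point; it turns on a vertical axis through this point, and this frame turns with it.
- start (a joint): turn of the start switch in rad: 0 at rest, grows clockwise seen from above to a hard stop at 1.22 (70 degrees). A spring turns it back to 0 by itself when let go; it takes about 0.05 N m to start and 0.2 N m at the stop.
- tray: fixed grey open tray, 220 mm (its x) by 210 mm (y) outside, walls 4 mm thick and 28 mm high, floor 4 mm thick. Origin: centre of its underside, z up. Room for four modules lying in two rows of two.
- multimeter: orange multimeter, 150 x 78 x 34 mm; origin at its underside; a bystander, leave alone.
- screwdriver: red-handled screwdriver lying down; origin at its underside; a bystander, leave alone.
- tape: roll of black tape, 90 mm across, 24 mm high; origin at its underside; a bystander, leave alone.
- cup: blue plastic cup, 68 mm across, 75 mm high; origin at its underside; a bystander, leave alone.
- solvent: white bottle with a red cap, 60 mm across, 160 mm high; origin at its underside; a bystander, leave alone.
- lantern: black and yellow hand lantern, about 100 x 100 x 130 mm; origin at its underside; a bystander, leave alone.

How it is judged:
On the way, in this order (a step that is already met when the one before it is completed fails the run):
1. every module present sits flat in the cradle of its own colour, label up (horizontal distance between module_red and pocket_red below 0.008 m and z of module_red in the frame of pocket_red between -0.004 and 0.004 m and angle between each of module_red, module_yellow, module_blue, module_green's own z axis and vertical below 0.1 rad and angle between the x axis of module_red and the x axis of pocket_red, either way round below 0.12 rad and linear speed of each of module_red, module_yellow, module_blue, module_green below 0.03 m/s and horizontal distance between module_yellow and pocket_yellow below 0.008 m and z of module_yellow in the frame of pocket_yellow between -0.004 and 0.004 m and angle between the x axis of module_yellow and the x axis of pocket_yellow, either way round below 0.12 rad and horizontal distance between module_blue and pocket_blue below 0.008 m and z of module_blue in the frame of pocket_blue between -0.004 and 0.004 m and angle between the x axis of module_blue and the x axis of pocket_blue, either way round below 0.12 rad and horizontal distance between module_green and pocket_green below 0.008 m and z of module_green in the frame of pocket_green between -0.004 and 0.004 m and angle between the x axis of module_green and the x axis of pocket_green, either way round below 0.12 rad and value of joint start below 0.15 rad), for 0.3 s.
2. with every module seated, the start switch is held at its stop (horizontal distance between module_red and pocket_red below 0.008 m and z of module_red in the frame of pocket_red between -0.004 and 0.004 m and angle between each of module_red, module_yellow, module_blue, module_green's own z axis and vertical below 0.1 rad and angle between the x axis of module_red and the x axis of pocket_red, either way round below 0.12 rad and linear speed of each of module_red, module_yellow, module_blue, module_green below 0.03 m/s and horizontal distance between module_yellow and pocket_yellow below 0.008 m and z of module_yellow in the frame of pocket_yellow between -0.004 and 0.004 m and angle between the x axis of module_yellow and the x axis of pocket_yellow, either way round below 0.12 rad and horizontal distance between module_blue and pocket_blue below 0.008 m and z of module_blue in the frame of pocket_blue between -0.004 and 0.004 m and angle between the x axis of module_blue and the x axis of pocket_blue, either way round below 0.12 rad and horizontal distance between module_green and pocket_green below 0.008 m and z of module_green in the frame of pocket_green between -0.004 and 0.004 m and angle between the x axis of module_green and the x axis of pocket_green, either way round below 0.12 rad and value of joint start above 1.1 rad), for 0.5 s.
3. the start switch has sprung back to rest (value of joint start below 0.12 rad), for 0.2 s.
At the end, for the whole second after the job is handed in: Every module present lies at rest on the tray's floor (origin within 100 mm of the tray's centre along its x and y and less than 10 mm above its underside, so not on the wall or on another module), label up within 0.12 rad, and the start switch is back within 0.12 rad of rest (x of module_red in the frame of tray between -0.1 and 0.1 m and y of module_red in the frame of tray between -0.1 and 0.1 m and z of each of module_red, module_yellow, module_blue, module_green in the frame of tray below 0.01 m and angle between each of module_red, module_yellow, module_blue, module_green's own z axis and vertical below 0.12 rad and linear speed of each of module_red, module_yellow, module_blue, module_green below 0.02 m/s and x of module_yellow in the frame of tray between -0.1 and 0.1 m and y of module_yellow in the frame of tray between -0.1 and 0.1 m and x of module_blue in the frame of tray between -0.1 and 0.1 m and y of module_blue in the frame of tray between -0.1 and 0.1 m and x of module_green in the frame of tray between -0.1 and 0.1 m and y of module_green in the frame of tray between -0.1 and 0.1 m and value of joint start below 0.12 rad); the robot touches nothing.
It fails at once if one of the other things on the bench was moved more than 4 cm (distance of any of multimeter, screwdriver, tape, cup, solvent, lantern from where it was at the start of the episode above 0.04 m).
Of module_red, module_yellow, module_blue, module_green only 3 to 4 are there at a start; the rules pass over those that are not, and their reading is None.
At some moment in a run one of module_red, module_yellow may be knocked a few centimetres aside while the robot is not near it.
It also fails if it takes over 210 s, if anything falls off the work surface, if the arm or the gripper's body presses on something with over 40 N, if the wrist force passes 120 N, or if a joint passes its speed limit or range.

## Robot

A 7-joint arm with a two-finger parallel gripper is mounted at the origin on the work surface. World frame = base frame: x ahead of the robot, y to its left, z up, the work surface at z = 0. Lengths are in m, angles in rad, forces in N, time in s.
With the tool pointing down it reaches from about 0.4 to 0.875 m from the base axis. Payload 19.3 kg.
Tool frame: the origin (TCP) lies between the finger pads; the fingertips stand 17 mm ahead of it and the grasp point (between the pads) lies 2 mm behind it; z points along the fingers, y is the line along which they close (so a half turn about z gives the same grasp; the last joint's range is limited). The gripper opens to 85 mm and grips with 20 to 120 N. Pads are 22 mm wide; open, the fingers measure 114 mm over their backs; the gripper's body (76 mm by 85 mm) begins 54 mm behind the grasp point. The pads swing forward as they close: fully open they stand 13 mm farther back than shut.
Start: joints at [-0.07, 0.521, -0.036, 1.599, 0.021, 1.021, -0.113], TCP at [0.625, -0, 0.248] pointing down, gripper open.
Joint ranges: [-2.91, 2.91], [-0.3, 2.13], [-1.5, 1.42], [0.17, 2.43], [-1.26, 4.41], [0.16, 1.93], [-2.52, 2.52]. Speed limits (rad/s): [1.89, 1.89, 2.39, 2.39, 3.01, 3.01, 3.01].

## Interface

Orientations are given as [roll, pitch, yaw] about the fixed x, y, z axes, in that order (R = Rz(yaw) Ry(pitch) Rx(roll)).
In Python, from workcell import bot gives the robot as it stands.
- The arm moves only by the shell command python3 -m inch 'ROWS' [FORCE]. ROWS is JSON, a list of rows, each a list of 7 numbers: the shift along the tool's x, y, z in units of 200 mm (1.0 is 200 mm), then the turn, a rotation vector about the tool's x, y, z in units of 90 degrees (1.0 is 90 degrees), then the opening, from 0 (shut) to 1 (fully open). In form: [[x, y, z, rx, ry, rz, grip], ...]. A call has 1 to 20 rows; each row is the pose to reach, as a shift and turn from the pose commanded when the call began, along the tool's axes at that moment; what a row does not reach only later rows make up. A row lasts 1/8 s, in which the tool goes at most 62.5 mm and 10.7 degrees, less where a joint would pass 70% of its speed; a pose out of reach is approached as far as the arm can. A call with a number of a shift or a turn outside -1 to 1 is refused whole. A call with a gripper value outside its range is refused whole. The fingers move at their own pace and stop on an object; FORCE is the grip in N (left out, the last holds). Time passes only in rows, so rows that repeat a pose let the fingers close. It gives the time, the measured TCP pose, the force, the opening and the grip force at its end, in the units of the state.
- bot.observe(): the state, without advancing time (a new reading comes with each control period).
- bot.grab_frame(name): name is "scene" or "side" or "wrist"; returns a dict with "img" (384x512x3 uint8, red, green, blue), "z_map" (384x512 float32, m along the optical axis (not along the pixel's ray), 0 where there is no reading), "vfov" (degrees; the focal length in pixels is half the picture's height over the tangent of half this angle, whatever the lens; pixels are square), "cx", "cy" (the principal point, pixels), "distortion" ([k1, k2, p1, p2, k3] as OpenCV has them; the pictures are not rectified), "rvec" (rotation vector, rad) and "tvec" (3), from world to camera coordinates, as OpenCV has them. Camera axes: x right, y down, z forward; pixel columns grow to the right and rows downward; lengths in m; the calibration is good to about 2 mm. A picture is of the moment at which its call begins.
- bot.job_done(): hands the job in; it is judged then, once.
The state is a dict: "clock": time; "qpos": joint angles; "qd": joint speeds; "joint_efforts": joint torques, N m; "position": TCP position; "tool_rot": TCP orientation; "force": force on the tool from outside, world axes, zero at the start; "moment": the same for the moment, N m; "grip_width": finger opening in m; "finger_force": force on a finger pad.
Only numpy, scipy, OpenCV 4.12 (cv2) and the standard library are available. Lean on these libraries where they do the work, as an engineer would, in place of code of your own. Each camera call takes 0.05 s, during which the arm holds its last target. There are 200 camera calls.

## Working session

There is one attempt and no reset: what is moved stays moved. The work goes in short steps, Python scripts to look and compute and a shell command to move; the robot and the scene stay as the last step left them, time stands still between calls to the robot, and variables do not carry over. Pictures are saved under pics/ and viewed, at most 14 in all, crops included, and the job is handed in when it is done.

```bash
ls; mkdir -p pics
cat > h.py <<'E'
import numpy as np,cv2
from workcell import bot
from scipy.spatial.transform import Rotation as R
def cam(n):
    f=bot.grab_frame(n); H=f["img"].shape[0]
    fl=H/2/np.tan(np.radians(f["vfov"])/2)
    f["K"]=np.array([[fl,0,f["cx"]],[0,fl,f["cy"]],[0,0,1.]])
    f["D"]=np.array(f["distortion"],float); f["R"]=cv2.Rodrigues(np.array(f["rvec"],float))[0]; f["t"]=np.array(f["tvec"],float)
    return f
def rays(f,px):
    u=cv2.undistortPoints(np.array(px,float).reshape(-1,1,2),f["K"],f["D"])[:,0]
    d=np.c_[u,np.ones(len(u))]@f["R"]; return -f["R"].T@f["t"],d
def onplane(f,px,z):
    c,d=rays(f,px); return c+d*((z-c[2])/d[:,2])[:,None]
def cloud(f):  # world xyz for each pixel
    z=f["z_map"]; h,w=z.shape; v,u=np.mgrid[:h,:w]
    c,d=rays(f,np.c_[u.ravel(),v.ravel()]); P=(c+d*z.reshape(-1,1)).reshape(h,w,3); P[z==0]=np.nan; return P
def save(f,n,s=1.5): cv2.imwrite("pics/"+n,cv2.resize(f["img"][:,:,::-1],None,fx=s,fy=s,interpolation=cv2.INTER_CUBIC))
E
python3 - <<'E'
from h import *
for n in("scene","side","wrist"):
    f=cam(n); save(f,n+"0.png",1.0); np.savez("pics/%s0.npz"%n,img=f["img"],z=f["z_map"]); print(n,-f["R"].T@f["t"],f["R"][2],f["vfov"])
a=cv2.imread("pics/scene0.png");b=cv2.imread("pics/side0.png")
o=bot.observe();print(o)
E
```

```text
pics
scene [1.31563951 0.77523764 1.06136195] [-0.50858948 -0.52267976 -0.68420948] 44.49101352072978
side [-0.18297828  0.83162608  0.94320057] [ 0.51727332 -0.59043171 -0.61953104] 51.28049990579865
wrist [0.62486773 0.07147403 0.3730626 ] [-0.00112035 -0.28335471 -0.95901452] 71.25642001295236
{'clock': 0.15, 'qpos': array([-0.07018777,  0.5218413 , -0.03633106,  1.59981987,  0.02119862,
        1.02110356, -0.11280605]), 'qd': array([-0.00025238, -0.0004792 , -0.00092248, -0.00182636, -0.00154492,
       -0.00128586,  0.00064666]), 'joint_efforts': array([ 4.00798544e-04, -9.27376485e+01,  1.98035471e+00, -3.70049715e+01,
        1.79930578e-02,  6.46477114e-03, -1.41420460e-05]), 'position': array([ 6.24789403e-01, -3.14627534e-05,  2.47900693e-01]), 'tool_rot': array([-3.14080685e+00,  4.82119864e-05,  1.57076714e+00]), 'force': array([ 0.57747326,  0.25036204, -0.50507001]), 'moment': array([ 0.00962944, -0.00587496, -0.05804735]), 'finger_force': 0.0, 'grip_width': 0.08568248501689343}
```

View pics/scene0.png

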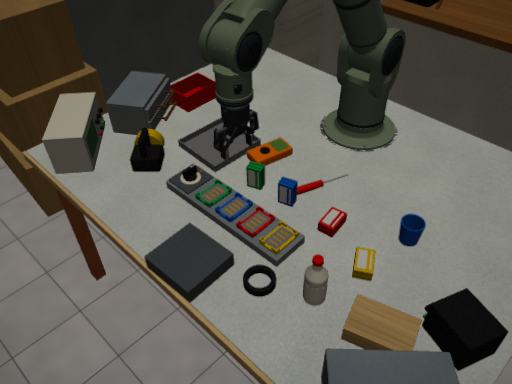

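View pics/side0.png

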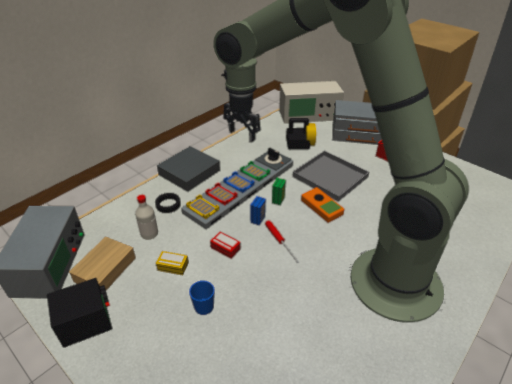

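The scene view shows all four modules: green (256,175) and blue (287,190) standing, red (333,221) and yellow (364,263) flat. The cradles run green (213,193), blue (235,207), red (256,221), yellow (279,238), with the switch at (190,175) and the tray at (217,142). The side view shows the same layout, with blue (258,210), green (279,191), red (226,243) and yellow (172,262).

```bash
cat >> h.py <<'E'
HUE={"red":[(0,6),(174,180)],"yellow":[(22,34)],"green":[(50,80)],"blue":[(105,122)]}
def cmask(f,c,s=120,v=50):
    h=cv2.cvtColor(f["img"],cv2.COLOR_RGB2HSV); m=np.zeros(h.shape[:2],np.uint8)
    for a,b in HUE[c]: m|=cv2.inRange(h,(a,s,v),(b,255,255))
    return m
def comps(m,amin=60):
    n,l,s,c=cv2.connectedComponentsWithStats(m); return [(c[i],s[i],l==i) for i in range(1,n) if s[i,4]>=amin]
E
python3 - <<'E'
from h import *
np.set_printoptions(precision=4,suppress=True)
for n in("scene","side"):
    f=cam(n);P=cloud(f)
    for c in HUE:
        for cc,st,m in comps(cmask(f,c),40):
            q=P[m]; q=q[~np.isnan(q[:,0])]
            if len(q)<20: continue
            lo,hi=np.percentile(q,[3,97],axis=0)
            if hi[2]<0.17: print(n,c,cc.round(),st[4],"lo",lo,"hi",hi)
    # height map extents: station plinth top z~.03, tray
    ok=(P[...,0]>.4)&(P[...,0]<1.1)
    print("bench z",np.nanmedian(P[(P[...,2]<.01)&ok&(P[...,2]>-.02)][:,2]))
E
```

```text
scene red [193.  91.] 1179 lo [ 0.2207 -0.6791  0.0039] hi [ 0.3799 -0.5543  0.0722]
scene red [309. 187.] 195 lo [0.3567 0.0757 0.0106] hi [0.4443 0.1116 0.031 ]
scene red [255. 222.] 320 lo [0.5987 0.0564 0.0334] hi [0.6951 0.1228 0.0512]
scene red [332. 223.] 318 lo [0.433  0.2176 0.0051] hi [0.5156 0.2707 0.0412]
scene red [318. 260.] 109 lo [0.6975 0.3562 0.1449] hi [0.7204 0.3782 0.1639]
scene yellow [155. 137.] 192 lo [ 0.6025 -0.4519  0.0554] hi [ 0.649  -0.3977  0.1028]
scene yellow [138. 137.] 42 lo [ 0.6509 -0.4828  0.0636] hi [ 0.7019 -0.4019  0.1333]
scene yellow [278. 238.] 349 lo [0.5961 0.1483 0.0324] hi [0.6933 0.2143 0.0508]
scene yellow [364. 266.] 381 lo [0.4999 0.3691 0.0086] hi [0.5836 0.4411 0.0417]
scene green [255. 166.] 121 lo [ 0.4815 -0.0772  0.0811] hi [ 0.522  -0.0287  0.0901]
scene green [214. 194.] 195 lo [ 0.6026 -0.1265  0.0346] hi [ 0.6985 -0.0609  0.0514]
scene blue [287. 188.] 240 lo [0.4716 0.0508 0.005 ] hi [0.5103 0.1007 0.0881]
scene blue [233. 208.] 284 lo [ 0.6009 -0.0364  0.0327] hi [0.6969 0.0307 0.0513]
scene blue [412. 228.] 471 lo [0.33
[... 361 characters left out ...]
077 0.2694 0.041 ]
side yellow [311. 133.] 195 lo [ 0.5979 -0.4614  0.0327] hi [ 0.6495 -0.3976  0.1034]
side yellow [202. 207.] 217 lo [0.5912 0.1454 0.0305] hi [0.6914 0.214  0.0496]
side yellow [172. 264.] 385 lo [0.4901 0.3686 0.0074] hi [0.5733 0.4394 0.0394]
side green [255. 174.] 88 lo [ 0.597  -0.1261  0.0352] hi [ 0.6919 -0.0632  0.0503]
side green [278. 190.] 231 lo [ 0.4719 -0.0754  0.013 ] hi [ 0.5123 -0.028   0.0874]
side blue [239. 183.] 148 lo [ 0.595  -0.0368  0.0349] hi [0.6926 0.0288 0.0496]
side blue [256. 209.] 266 lo [0.4599 0.0512 0.0151] hi [0.4984 0.0995 0.0863]
side blue [202. 296.] 633 lo [0.3277 0.4063 0.0098] hi [0.3892 0.4668 0.0762]
bench z 0.0008803973218274308
```

```bash
cat >> h.py <<'E'
def obb(q):
    (c,(w,h),a)=cv2.minAreaRect((q[:,:2]*1000).astype(np.float32))
    if w<h: w,h,a=h,w,a+90
    a=(a+90)%180-90
    return np.round(c,1),np.round((w,h),1),round(a,1)
E
python3 - <<'E'
from h import *
np.set_printoptions(precision=4,suppress=True)
F={n:cam(n) for n in("scene","side","wrist")}
save(F["wrist"],"wrist1.png",1.2)
for n,f in F.items():
    P=cloud(f);z=P[...,2]
    for c in HUE:
        for cc,st,m in comps(cmask(f,c),40):
            m=cv2.morphologyEx(m.astype(np.uint8),cv2.MORPH_CLOSE,np.ones((9,9)))>0
            q=P[m];q=q[~np.isnan(q[:,0])]
            if len(q)<20: continue
            t=np.percentile(q[:,2],97)
            if t<.1 and abs(q[:,1].mean())<.5: print(n,c,cc.round(),len(q),"top %.4f"%t,"toprect",obb(q[q[:,2]>t-.007]))
    # tray: dark grey wall tops ~ z .028
    def reg(x0,x1,y0,y1,z0,z1): return (P[...,0]>x0)&(P[...,0]<x1)&(P[...,1]>y0)&(P[...,1]<y1)&(z>z0)&(z<z1)
    for nm,r in dict(tray=(.3,.75,-.45,-.1,.02,.034),tfloor=(.3,.75,-.45,-.1,.002,.009),plinth=(.5,.8,-.4,.3,.022,.035),switch=(.55,.75,-.3,-.12,.07,.09)).items():
        q=P[reg(*r)]
        if len(q)>10: print(n,nm,len(q),np.percentile(q,[2,98],axis=0).round(3).tolist(),obb(q))
E
```

```text
scene red [309. 187.] 195 top 0.0303 toprect (array([405.4,  89.4]), array([107.6,  27.3]), -13.3)
scene red [255. 222.] 389 top 0.0514 toprect (array([645.3,  89.7]), array([100.2,  69.6]), 0.8)
scene red [332. 223.] 524 top 0.0410 toprect (array([474. , 242.5]), array([87.6, 51.6]), 7.1)
scene yellow [278. 238.] 422 top 0.0511 toprect (array([644.9, 181.4]), array([99. , 67.5]), 1.6)
scene yellow [364. 266.] 491 top 0.0419 toprect (array([540. , 402.4]), array([86.3, 51.1]), 29.7)
scene green [255. 166.] 120 top 0.0892 toprect (array([501.4, -53.6]), array([51.6, 37.7]), -71.1)
scene green [214. 194.] 278 top 0.0503 toprect (array([650.7, -94. ]), array([101.3,  69.4]), 1.3)
scene blue [287. 188.] 403 top 0.0878 toprect (array([487.4,  73.9]), array([49.8, 38.5]), -75.4)
scene blue [233. 208.] 354 top 0.0511 toprect (array([648. ,  -1.5]), array([98.8, 71.1]), -0.0)
scene blue [412. 228.] 520 top 0.0769 toprect (array([363. , 435.8]), array([68.1, 63.2]), 26.0)
scene tray 944 [[0.334, -0.41, 0.02], [0.736, -0.102, 0.034]] (array([ 524.7, -261.2]), array([446.1, 323.5]), 0.3)
scene 
[... 2351 characters left out ...]
]), array([52.7, 43.8]), 75.8)
wrist blue [128. 114.] 1753 top 0.0850 toprect (array([487.8,  70.3]), array([51.4, 36.1]), -72.7)
wrist blue [277. 173.] 1679 top 0.0482 toprect (array([648.5,  -4. ]), array([98.2, 65.6]), 0.7)
wrist tray 4264 [[0.31, -0.345, 0.022], [0.713, -0.102, 0.034]] (array([ 509.6, -242.1]), array([414.3, 292.7]), 1.4)
wrist tfloor 2243 [[0.331, -0.404, 0.002], [0.541, -0.126, 0.009]] (array([ 471. , -200.7]), array([458.9, 241.5]), 32.2)
wrist plinth 12746 [[0.518, -0.205, 0.023], [0.787, 0.193, 0.033]] (array([642.9, -21.2]), array([453.4, 294.9]), 87.6)
wrist switch 11 [[0.628, -0.202, 0.07], [0.638, -0.2, 0.072]] (array([ 633.5, -200.8]), array([11.2,  1.7]), 4.1)
```

View pics/wrist1.png

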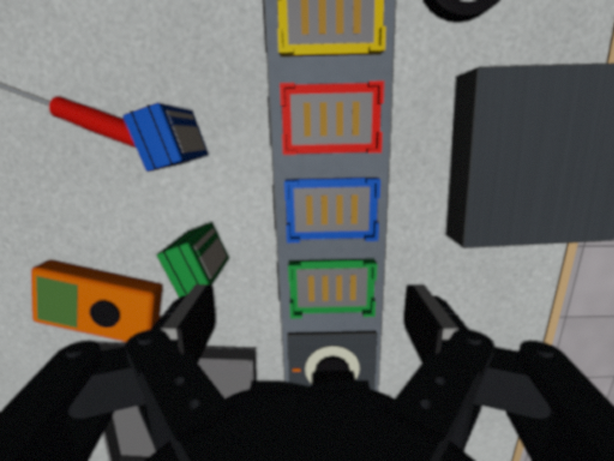

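Wrist view: the station runs down the middle, with yellow at (330,25), red (332,117), blue (332,209), green (332,287) and the switch at (332,365). Blue stands at (165,135) with the screwdriver handle ending right next to it, and green is at (195,258). The wrist heights agree with the text: guide tops 48 mm, standing tops 85 mm.

```bash
cat >> h.py <<'E'
np.set_printoptions(precision=4,suppress=True)
def pose(): 
    o=bot.observe(); return np.array(o["position"]),R.from_euler("xyz",o["tool_rot"])
def to(p,yaw,t=0,p0=None,r0=None):
    "row (units) from the present pose to TCP p, yaw & forward tilt t in deg; the grasp point is 2 mm behind TCP"
    if p0 is None: p0,r0=pose()
    rt=R.from_euler("z",yaw,degrees=True)*R.from_euler("x",180,degrees=True)*R.from_euler("y",t,degrees=True)
    s=r0.inv().apply(np.array(p)-p0)/.2; w=(r0.inv()*rt).as_rotvec(degrees=True)/90
    print("row",np.round(s,3),np.round(w,3),"rows>=",np.ceil(max(np.linalg.norm(s)*200/62.5,np.linalg.norm(w)*90/10.7)))
E
python3 -c "
from h import *
to([.4735,.2398,.248],8)"
```

```text
row [ 1.199 -0.757  0.001] [-0.     0.     0.911] rows>= 8.0
```

```bash
cat >> h.py <<'E'
def look(c,n="wrist",pic=None):
    f=cam(n);P=cloud(f)
    if pic: save(f,pic,1.2)
    for cc,st,m in comps(cmask(f,c),150):
        m=cv2.morphologyEx(m.astype(np.uint8),cv2.MORPH_CLOSE,np.ones((15,15)))>0
        q=P[m];q=q[~np.isnan(q[:,0])]
        if len(q)<20: continue
        t=np.percentile(q[:,2],95)
        if t<.12: print(n,c,cc.round(),len(q),"top %.4f"%t,obb(q[abs(q[:,2]-t)<.006]), "med",np.median(q[abs(q[:,2]-t)<.006],axis=0))
    return f
E
python3 -m inch '[[0.3,-0.2,0,0,0,0.11,1],[0.6,-0.4,0,0,0,0.22,1],[0.9,-0.6,0,0,0,0.33,1],[1,-0.757,0,0,0,0.45,1],[1,-0.757,0,0,0,0.56,1],[1,-0.757,0,0,0,0.67,1],[1,-0.757,0,0,0,0.78,1],[1,-0.757,0,0,0,0.911,1],[1,-0.757,0,0,0,0.911,1]]'
python3 -c "
from h import *
look('red')
to([.4735,.24,.15],8);to([.4735,.24,.022],8)"
```

```text
clock: 1.52
position: [0.4735, 0.2001, 0.2483]
tool_rot: [3.141, -0.0, 0.14]
force: [-0.6, -0.2, 0.2]
grip_width: 0.0856
finger_force: 0.0
wrist red [374.  49.] 1853 top 0.0479 (array([641.4,  88. ]), array([89.1, 67.1]), 1.8) med [0.6003 0.0732 0.0474]
wrist red [225. 163.] 1502 top 0.0371 (array([473.1, 240.2]), array([81.4, 50.8]), 7.7) med [0.4762 0.2505 0.0357]
wrist red [327. 228.] 1039 top 0.0257 (array([399.6,  88.2]), array([98.9, 21. ]), -21.1) med [0.4035 0.0876 0.0238]
row [ 0.028 -0.197  0.492] [ 0.    -0.     0.002] rows>= 2.0
row [ 0.028 -0.197  1.132] [ 0.    -0.     0.002] rows>= 4.0
```

```bash
python3 -m inch '[[0.028,-0.197,0.1,0,0,0,1],[0.028,-0.197,0.35,0,0,0,1],[0.028,-0.197,0.65,0,0,0,1],[0.028,-0.197,0.95,0,0,0,1],[0.028,-0.197,1,0,0,0,1]]' 60
python3 -m inch '[[0,0,0.12,0,0,0,1],[0,0,0.12,0,0,0,0.4],[0,0,0.12,0,0,0,0.3],[0,0,0.12,0,0,0,0.3],[0,0,0.12,0,0,0,0.3],[0,0,0.12,0,0,0,0.3],[0,0,0,0,0,0,0.3],[0,0,-0.3,0,0,0,0.3],[0,0,-0.4,0,0,0,0.3]]' 60
python3 -c "
from h import *
to([.6465,.0875,.128],1.25)"
```

```text
clock: 2.2
position: [0.472, 0.2388, 0.0455]
tool_rot: [3.14, 0.005, 0.143]
force: [1.2, -0.4, 1.1]
grip_width: 0.0851
finger_force: 0.0
clock: 3.32
position: [0.4749, 0.2404, 0.1328]
tool_rot: [-3.139, -0.005, 0.14]
force: [0.4, 0.9, -2.8]
grip_width: 0.0513
finger_force: 64.2
row [0.743 0.877 0.025] [-0.002 -0.003  0.075] rows>= 4.0
```

```bash
python3 -m inch '[[0.15,0.18,0,0,0,0.02,0.3],[0.37,0.44,0,0,0,0.04,0.3],[0.6,0.7,0,0,0,0.06,0.3],[0.743,0.877,0,0,0,0.075,0.3],[0.743,0.877,0,0,0,0.075,0.3],[0.743,0.877,0,0,0,0.075,0.3],[0.743,0.877,0,0,0,0.075,0.3]]'
python3 -c "
from h import *
look('red',pic='w2.png')
to([.6465,.0875,.062],1.25)"
```

```text
clock: 4.2
position: [0.6447, 0.0881, 0.129]
tool_rot: [-3.141, -0.0, 0.024]
force: [-0.1, 0.9, -2.3]
grip_width: 0.0507
finger_force: 64.0
row [0.008 0.003 0.335] [-0.    -0.     0.001] rows>= 2.0
```

View pics/w2.png

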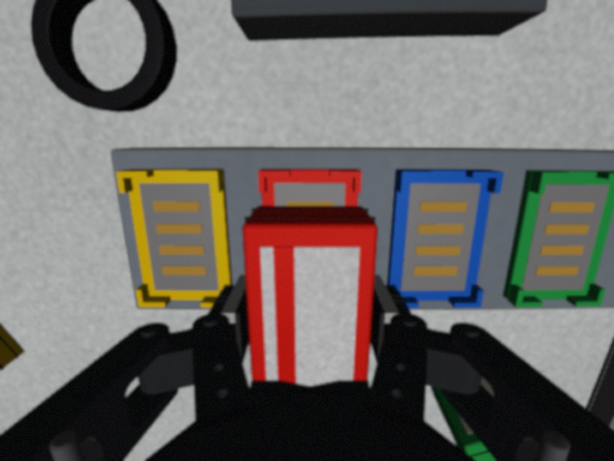

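Wrist view: the red module is held square at (310,300) above the red cradle at (310,185). Yellow is at (180,235), blue (445,238) and green (565,238).

Run:
```python
from h import *
f=cam("wrist");P=cloud(f)
for c in HUE:
    for cc,st,m in comps(cmask(f,c),150):
        m=cv2.morphologyEx(m.astype(np.uint8),cv2.MORPH_CLOSE,np.ones((25,25)))>0
        q=P[m];q=q[~np.isnan(q[:,0])]
        for a,b in((.045,.052),(.132,.15)):
            s=q[(q[:,2]>a)&(q[:,2]<b)]
            if len(s)>60: print(c,cc.round(),len(s),obb(s),s.min(0),s.max(0))
```

```text
red [258. 152.] 391 (array([689. ,  88.8]), array([66.1, 13.3]), -88.6) [0.6816 0.0557 0.045 ] [0.6961 0.1218 0.0494]
red [253. 236.] 8270 (array([649.4,  87.6]), array([72.5, 54.1]), 1.1) [0.6131 0.0607 0.132 ] [0.6861 0.1148 0.1405]
yellow [148. 193.] 672 (array([644.1, 179.6]), array([97.8, 67.5]), 1.1) [0.5948 0.1468 0.045 ] [0.6937 0.2142 0.0498]
green [465. 196.] 447 (array([650.3, -87.5]), array([98.5, 51.1]), 0.9) [ 0.601  -0.1123  0.0452] [ 0.6999 -0.0612  0.0495]
green [493. 250.] 159 (array([ 609.5, -120.2]), array([20.4, 13.4]), -89.9) [ 0.6027 -0.1304  0.0452] [ 0.6162 -0.11    0.0494]
blue [368. 194.] 739 (array([648.1,  -4.5]), array([98.5, 66.4]), 1.6) [ 0.5994 -0.0389  0.045 ] [0.6983 0.0298 0.0499]
```

```bash
python3 -m inch '[[0.011,0,0.1,0,0,0,0.3],[0.011,0,0.22,0,0,0,0.3],[0.011,0,0.29,0,0,0,0.3],[0.011,0,0.333,0,0,0,0.3],[0.011,0,0.333,0,0,0,0.3],[0.011,0,0.333,0,0,0,0.3],[0.011,0,0.333,0,0,0,0.75],[0.011,0,0.333,0,0,0,0.75],[0.011,0,0.333,0,0,0,0.75]]' 
python3 -c "
from h import *
print(bot.observe()['position'])"
python3 -m inch '[[0,0,-0.1,0,0,0,0.75],[0,0,-0.3,0,0,0,0.75],[0,0,-0.6,0,0,0,0.8],[0,0,-0.7,0,0,0,1],[0,0,-0.7,0,0,0,1]]'
python3 -c "
from h import *
look('red')
look('yellow')
look('yellow','scene');look('yellow','side')
to([.539,.40,.2],29)"
```

```text
clock: 5.42
position: [0.6475, 0.0869, 0.0615]
tool_rot: [3.142, 0.0, 0.022]
force: [0.6, 0.2, 0.6]
grip_width: 0.064
finger_force: 0.0
[0.6475 0.0869 0.0615]
clock: 6.05
position: [0.6483, 0.0869, 0.2047]
tool_rot: [-3.141, -0.004, 0.022]
force: [1.2, -0.3, -0.2]
grip_width: 0.0852
finger_force: 0.0
wrist red [255. 177.] 3728 top 0.0748 (array([645.8,  86.6]), array([83.3, 52. ]), 0.9) med [0.6516 0.0968 0.0737]
wrist yellow [174. 180.] 2296 top 0.0480 (array([644.1, 179.9]), array([98.1, 66.3]), 1.2) med [0.6797 0.1927 0.0473]
wrist yellow [ 21. 260.] 1620 top 0.0369 (array([538.9, 400.7]), array([83.5, 54.7]), 30.2) med [0.53   0.39   0.0357]
scene yellow [155. 137.] 193 top 0.1004 (array([ 630.9, -431. ]), array([45.3, 28.8]), 60.6) med [ 0.633  -0.4324  0.0985]
scene yellow [278. 238.] 681 top 0.0484 (array([644.6, 182. ]), array([100.5,  69.1]), 0.7) med [0.6566 0.1822 0.0458]
scene yellow [364. 266.] 591 top 0.0413 (array([540.5, 402.7]), array([85.6, 51.2]), 29.7) med [0.5416 0.4031 0.038 ]
side yellow [311. 133.] 193 top 0.1017 (array([ 638.1, -438.5]), array([49.4, 37.7]), -47.6) med [ 0.6366 -0.4348  0.0988]
side yellow [202. 207.] 418 top 0.0474 (array([640.4, 181. ]), array([102.4,  67.8]), 1.1) med [0.6353 0.1796 0.0453]
side yellow [172. 264.] 555 top 0.0399 (array([535.1, 401.8]), array([83.5, 52.9]), 29.6) med [0.5332 0.4022 0.0374]
row [-0.505 -1.578  0.005] [-0.     0.001 -0.308] rows>= 6.0
```

```bash
python3 -m inch '[[-0.1,-0.2,0,0,0,-0.05,1],[-0.2,-0.5,0,0,0,-0.15,1],[-0.4,-0.8,0,0,0,-0.25,1],[-0.4,-1,0,0,0,-0.3,1],[-0.4,-1,0,0,0,-0.311,1],[-0.4,-1,0,0,0,-0.311,1],[-0.4,-1,0,0,0,-0.311,1]]'
python3 -c "
from h import *
look('yellow')
to([.539,.4007,.1],30);to([.539,.4007,.024],30)"
```

```text
clock: 7.12
position: [0.5635, 0.2835, 0.2014]
tool_rot: [3.141, 0.001, 0.508]
force: [-0.3, 0.2, 0.8]
grip_width: 0.0852
finger_force: 0.0
wrist yellow [377. 159.] 2653 top 0.0479 (array([644.4, 180. ]), array([97.9, 66.5]), 1.1) med [0.6813 0.1686 0.0473]
wrist yellow [152. 145.] 2158 top 0.0371 (array([538.9, 400.7]), array([82.1, 52.1]), 29.5) med [0.5405 0.4067 0.0358]
row [ 0.178 -0.571  0.507] [ 0.    0.   -0.01] rows>= 3.0
row [ 0.178 -0.571  0.887] [ 0.    0.   -0.01] rows>= 4.0
```

```bash
python3 -m inch '[[0.06,-0.2,0,0,0,-0.003,1],[0.178,-0.5,0.1,0,0,-0.006,1],[0.178,-0.571,0.3,0,0,-0.006,1],[0.178,-0.571,0.5,0,0,-0.006,1],[0.178,-0.571,0.7,0,0,-0.006,1],[0.178,-0.571,0.85,0,0,-0.006,1],[0.178,-0.571,0.887,0,0,-0.006,1],[0.178,-0.571,0.887,0,0,-0.006,1],[0.178,-0.571,0.887,0,0,-0.006,0.3],[0.178,-0.571,0.887,0,0,-0.006,0.3],[0.178,-0.571,0.887,0,0,-0.006,0.3],[0.178,-0.571,0.887,0,0,-0.006,0.3],[0.178,-0.571,0.887,0,0,-0.006,0.3],[0.178,-0.571,0.7,0,0,-0.006,0.3],[0.178,-0.571,0.5,0,0,-0.006,0.3],[0.178,-0.571,0.35,0,0,-0.006,0.3],[0.178,-0.571,0.35,0,0,-0.006,0.3]]' 60
python3 -c "
from h import *
to([.6444,.1795,.13],1.25)"
```

```text
clock: 9.3
position: [0.5393, 0.4028, 0.1345]
tool_rot: [-3.141, -0.004, 0.52]
force: [0.3, -0.1, -3.5]
grip_width: 0.0507
finger_force: 64.0
row [-0.098  1.23   0.021] [-0.001 -0.002  0.317] rows>= 4.0
```

```bash
python3 -m inch '[[-0.02,0.2,0,0,0,0.05,0.3],[-0.04,0.5,0,0,0,0.1,0.3],[-0.07,0.8,0,0,0,0.2,0.3],[-0.09,1,0,0,0,0.3,0.3],[-0.098,1,0,0,0,0.317,0.3],[-0.098,1,0,0,0,0.317,0.3],[-0.098,1,0,0,0,0.317,0.3]]'
python3 - <<'E'
from h import *
f=cam("wrist");P=cloud(f)
print(pose()[0])
for cc,st,m in comps(cmask(f,"yellow"),150):
    q=P[cv2.morphologyEx(m.astype(np.uint8),cv2.MORPH_CLOSE,np.ones((25,25)))>0];s=q[(q[:,2]>.132)&(q[:,2]<.15)]
    if len(s)>60: print(s.min(0),s.max(0),obb(s))
to([.6448,.1792,.0622],1.25)
E
```

```text
clock: 10.18
position: [0.62, 0.2201, 0.1313]
tool_rot: [-3.141, 0.001, 0.025]
force: [1.0, 0.2, -2.2]
grip_width: 0.0512
finger_force: 63.8
[0.6202 0.22   0.1314]
[0.5891 0.1922 0.1321] [0.6622 0.2478 0.1437] (array([625.7, 219.8]), array([72.6, 55.6]), 1.8)
row [0.118 0.207 0.346] [-0.     0.     0.002] rows>= 2.0
```

```bash
python3 -m inch '[[0.06,0.1,0,0,0,0,0.3],[0.117,0.204,0,0,0,0,0.3],[0.117,0.204,0.05,0,0,0,0.3],[0.117,0.204,0.15,0,0,0,0.3],[0.117,0.204,0.25,0,0,0,0.3],[0.117,0.204,0.31,0,0,0,0.3],[0.117,0.204,0.348,0,0,0,0.3],[0.117,0.204,0.348,0,0,0,0.3],[0.117,0.204,0.348,0,0,0,0.3],[0.117,0.204,0.348,0,0,0,0.75],[0.117,0.204,0.348,0,0,0,0.75],[0.117,0.204,0.348,0,0,0,0.75],[0.117,0.204,0.2,0,0,0,0.75],[0.117,0.204,0,0,0,0,0.75],[0.117,0.204,-0.2,0,0,0,1],[0.117,0.204,-0.35,0,0,0,1],[0.117,0.204,-0.35,0,0,0,1]]'
python3 - <<'E'
from h import *
look("yellow");look("red");f=look("blue","wrist","w3.png");
for n in("scene","side"): look("blue",n)
E
```

```text
clock: 12.35
position: [0.6461, 0.1787, 0.2041]
tool_rot: [-3.14, -0.004, 0.022]
force: [0.0, -0.6, -0.5]
grip_width: 0.0855
finger_force: 0.0
wrist yellow [254. 177.] 3703 top 0.0748 (array([644.9, 178.3]), array([82.7, 52.1]), 1.3) med [0.6505 0.1886 0.0737]
wrist red [339. 178.] 4488 top 0.0748 (array([645.2,  86.8]), array([82.8, 51.9]), 1.1) med [0.6505 0.098  0.0737]
wrist blue [420. 179.] 2366 top 0.0480 (array([648.7,  -4.4]), array([98.6, 67.9]), 1.0) med [ 0.6854 -0.0159  0.0471]
scene blue [233. 208.] 562 top 0.0485 (array([649.3,  -2.9]), array([99.1, 70.8]), 1.1) med [0.6523 0.0046 0.0449]
scene blue [412. 228.] 549 top 0.0760 (array([362.5, 435.7]), array([66.9, 63.2]), 25.0) med [0.3682 0.4356 0.0742]
side blue [256. 209.] 268 top 0.0860 (array([482.5,  71.1]), array([54.1, 36.1]), -72.6) med [0.4811 0.0744 0.0839]
side blue [202. 296.] 630 top 0.0758 (array([359.5, 435.3]), array([66.8, 61.2]), -42.8) med [0.3559 0.4353 0.0743]
```

View pics/w3.png

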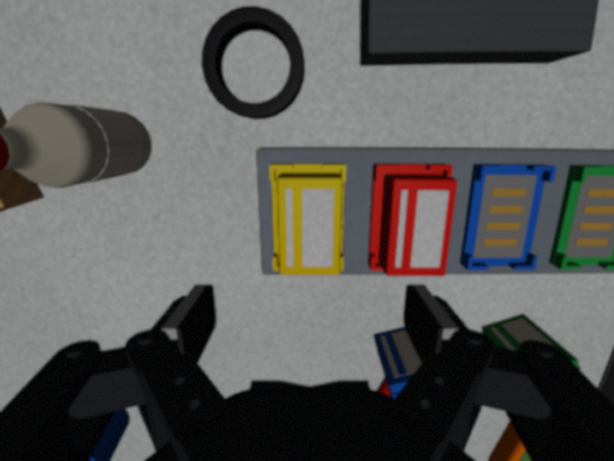

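Red and yellow are seated: yellow (310,225) and red (420,225), both measured level with tops at 74 mm. Blue (398,355) and green (530,345) still stand. Next I move to a pre-grasp on blue with the tool tilted back.

```bash
cat >> h.py <<'E'
def tgt(g,yaw,t,back=0):
    "TCP for the grasp point g, with back m withdrawn along the tool"
    y,t=np.radians([yaw,t]); d=np.array([np.sin(t)*np.cos(y),np.sin(t)*np.sin(y),-np.cos(t)]); return np.array(g)+d*(.002-back)
E
python3 -c "
from h import *
p=tgt([.495,.073,.062],17,-40,.12);print(p);to(p,17,-40)"
```

```text
[0.5675 0.0952 0.1524]
row [-0.394  0.407  0.242] [-0.061 -0.441 -0.168] rows>= 4.0
```

```bash
python3 -m inch '[[-0.1,0.1,0,-0.01,-0.09,-0.03,1],[-0.2,0.2,0,-0.02,-0.18,-0.06,1],[-0.3,0.3,0.06,-0.04,-0.27,-0.1,1],[-0.394,0.407,0.12,-0.05,-0.36,-0.14,1],[-0.394,0.407,0.2,-0.061,-0.441,-0.168,1],[-0.394,0.407,0.242,-0.061,-0.441,-0.168,1],[-0.394,0.407,0.242,-0.061,-0.441,-0.168,1],[-0.394,0.407,0.242,-0.061,-0.441,-0.168,1]]'
python3 - <<'E'
from h import *
print(bot.observe()["qpos"],pose()[1].as_matrix()[:,2])
look("blue");look("green")
save(cam("wrist"),"w4.png",1.2)
E
```

```text
clock: 13.6
position: [0.5683, 0.0954, 0.1545]
tool_rot: [3.141, 0.694, 0.296]
force: [0.6, 0.2, -0.5]
grip_width: 0.0855
finger_force: 0.0
[-0.3571  0.9449  0.1573  1.2502 -0.0772  1.6484 -1.4708] [-0.6117 -0.1872 -0.7686]
wrist blue [420.  69.] 4085 top 0.0475 (array([606.8,  -4.6]), array([67.1, 14.5]), -88.8) med [0.6038 0.0094 0.0468]
wrist blue [255. 191.] 2711 top 0.0838 (array([489.5,  71.5]), array([50. , 34.8]), -72.3) med [0.4949 0.0728 0.0832]
wrist green [488. 116.] 1326 top 0.0478 (array([607.2, -94. ]), array([63.3, 13.8]), 86.8) med [ 0.6056 -0.075   0.0471]
wrist green [377. 205.] 2310 top 0.0839 (array([502.4, -55.4]), array([51.9, 35.6]), -68.8) med [ 0.5081 -0.053   0.0834]
```

View pics/w4.png

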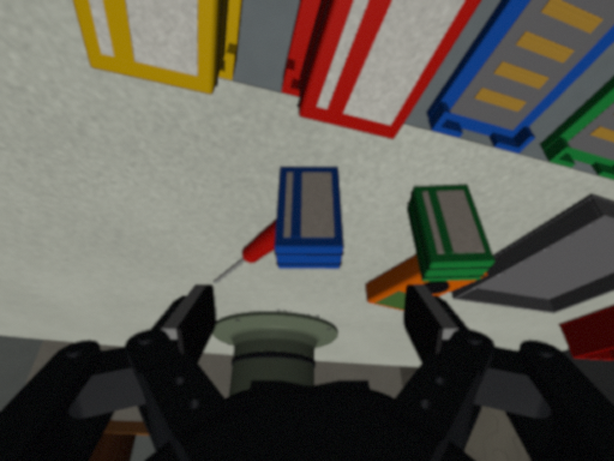

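The view shows blue at (310,215) between the open fingers, its label toward the camera, with the screwdriver behind it. Green is at (450,230).

Run:
```python
from h import *
p0,r0=pose()
p=tgt([.4966,.0736,.062],17.3,-40);to(p,17.3,-40)
to(p+[0,0,.1],17.3,-40)
```

```text
row [ 0.008 -0.     0.605] [-0.002 -0.002 -0.003] rows>= 2.0
row [-0.312 -0.     0.221] [-0.002 -0.002 -0.003] rows>= 2.0
```

```bash
python3 -m inch '[[0.008,0,0.15,0,0,0,1],[0.008,0,0.35,0,0,0,1],[0.008,0,0.5,0,0,0,1],[0.008,0,0.6,0,0,0,1],[0.008,0,0.605,0,0,0,1],[0.008,0,0.605,0,0,0,1],[0.008,0,0.605,0,0,0,0.3],[0.008,0,0.605,0,0,0,0.3],[0.008,0,0.605,0,0,0,0.3],[0.008,0,0.605,0,0,0,0.3],[0.008,0,0.605,0,0,0,0.3],[-0.1,0,0.475,0,0,0,0.3],[-0.312,0,0.221,0,0,0,0.3],[-0.312,0,0.221,0,0,0,0.3],[-0.312,0,0.221,0,0,0,0.3]]' 60
python3 - <<'E'
from h import *
print(pose()[1].as_matrix()[:,2])
# lay-down: after +85 deg, tool at t=+45, yaw 35, grasp point 22 mm from near end
to([.50,.36,.20],35,0)
E
```

```text
clock: 15.62
position: [0.4952, 0.0731, 0.1594]
tool_rot: [-3.141, 0.697, 0.297]
force: [-0.1, 0.8, -2.8]
grip_width: 0.0511
finger_force: 63.3
[-0.6135 -0.1877 -0.7671]
row [ 0.21  -1.364 -0.44 ] [-0.07   0.44  -0.192] rows>= 5.0
```

Run:
```python
from h import *
p=tgt([.6285,-.0049,.038+.026+.08],1.25,50);print(p);to(p,1.25,50);to([.58,0.03,.2],1.25,5)
```

```text
[ 0.63   -0.0049  0.1427]
row [ 0.461  0.57  -0.276] [-0.017  0.992  0.194] rows>= 9.0
row [ 0.133  0.33  -0.375] [0.054 0.496 0.172] rows>= 5.0
```

```bash
python3 -m inch '[[0.03,0.07,-0.1,0.01,0.1,0.03,0.3],[0.06,0.14,-0.2,0.02,0.2,0.07,0.3],[0.09,0.2,-0.3,0.03,0.3,0.1,0.3],[0.133,0.33,-0.375,0.04,0.4,0.13,0.3],[0.133,0.33,-0.375,0.054,0.496,0.172,0.3],[0.2,0.4,-0.36,0.04,0.6,0.18,0.3],[0.28,0.45,-0.34,0.02,0.7,0.185,0.3],[0.35,0.5,-0.32,0.01,0.8,0.19,0.3],[0.42,0.55,-0.3,0,0.9,0.194,0.3],[0.461,0.57,-0.276,-0.017,0.992,0.194,0.3],[0.461,0.57,-0.276,-0.017,0.992,0.194,0.3],[0.461,0.57,-0.276,-0.017,0.992,0.194,0.3],[0.461,0.57,-0.276,-0.017,0.992,0.194,0.3]]'
python3 - <<'E'
from h import *
print(bot.observe()["qpos"],pose()[1].as_matrix()[:,2])
save(cam("wrist"),"w5.png",1);
s=cam("scene"); g=s["img"][120:280,130:350,::-1]; cv2.imwrite("pics/s5.png",cv2.resize(g,None,fx=3,fy=3,interpolation=cv2.INTER_CUBIC))
p=tgt([.6285,-.0049,.038+.026+.08],1.25,50);to(p,1.25,50)
E
```

```text
clock: 17.25
position: [0.6702, -0.0107, 0.2328]
tool_rot: [-3.128, -0.629, 0.023]
force: [0.2, 0.3, -2.7]
grip_width: 0.0511
finger_force: 63.1
[-0.3943  0.4455  0.4093  2.0416 -1.2623  0.1614 -0.4133] [ 0.5879  0.0271 -0.8085]
row [-0.437 -0.024  0.251] [-0.01   0.153 -0.003] rows>= 2.0
```

View pics/s5.png

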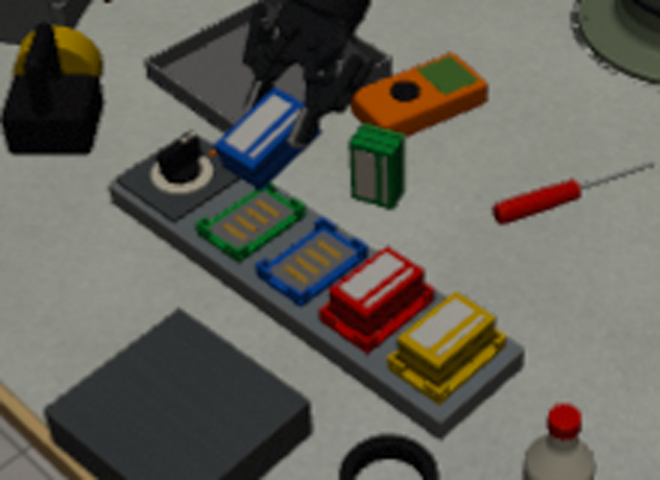

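The scene crop shows blue held label-up and tilted over the green cradle (265,135). The forward tilt stopped at about 36° because q5 and q6 are at their limits. I'll set the far edge into the pocket at the tilt the arm can reach, then let the near end drop in.

```bash
cat >> h.py <<'E'
def lay(pocket,yaw,t,t0,piv=.040,h=.002,gl=.062,gh=.026,ly=0):
    "grasp point so that the far bottom edge is piv ahead of the pocket centre and h above its floor; module was gripped standing at tool tilt t0"
    a=np.radians(90-(t-t0)); y=np.radians(yaw); f=np.array([np.cos(y),np.sin(y),0]); up=np.array([0,0,1.])
    g=np.array(pocket)+f*piv+up*h-gl*(f*np.cos(a)-up*np.sin(a))+gh*(f*np.sin(a)+up*np.cos(a))
    return tgt(g,yaw,t)
E
python3 - <<'E'
from h import *
p=lay([.6485,-.0045,.038],1.25,28,-39.9,h=.045);print(p);to(p,1.25,28)
E
```

```text
[ 0.6418 -0.0046  0.1286]
row [-0.432 -0.023  0.342] [-0.01  -0.092 -0.001] rows>= 2.0
```

```bash
python3 -m inch '[[-0.1,-0.01,0,-0.01,-0.092,0,0.3],[-0.2,-0.02,0.1,-0.01,-0.092,0,0.3],[-0.3,-0.023,0.2,-0.01,-0.092,0,0.3],[-0.432,-0.023,0.3,-0.01,-0.092,0,0.3],[-0.432,-0.023,0.342,-0.01,-0.092,0,0.3],[-0.432,-0.023,0.342,-0.01,-0.092,0,0.3],[-0.432,-0.023,0.342,-0.01,-0.092,0,0.3],[-0.432,-0.023,0.342,-0.01,-0.092,0,0.3]]'
python3 - <<'E'
from h import *
print(bot.observe()["qpos"],pose()[1].as_matrix()[:,2])
p=lay([.6485,-.0045,.038],1.25,28,-39.9,h=.045);to(p,1.25,28)
f=cam("wrist");P=cloud(f);q=P[cmask(f,"blue")>0]; q=q[~np.isnan(q[:,0])]; print(len(q),q.min(0),q.max(0)); save(f,"w6.png",1.2)
E
```

```text
clock: 18.35
position: [0.6451, -0.0052, 0.1342]
tool_rot: [3.14, -0.475, 0.024]
force: [0.0, 0.8, -0.8]
grip_width: 0.0517
finger_force: 65.1
[-0.3634  0.5927  0.3552  2.0486 -1.2632  0.1614 -0.4379] [ 0.4571  0.0097 -0.8894]
row [-0.028 -0.003  0.017] [0.    0.009 0.001] rows>= 1.0
8147 [ 0.6133 -0.0321  0.1182] [0.7028 0.0214 0.1925]
```

View pics/w6.png

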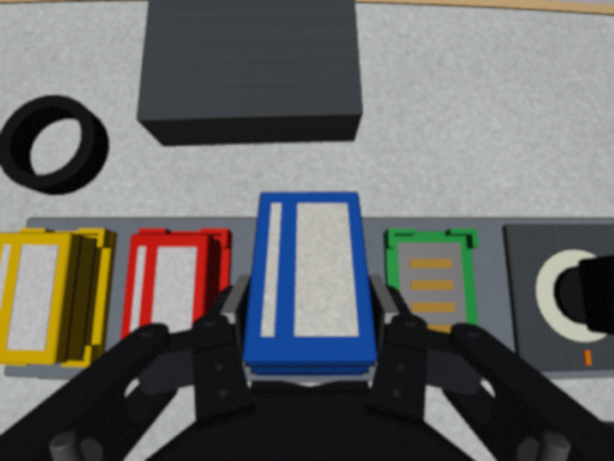

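The wrist view shows blue held square and label-up at (310,285) above its cradle, with green empty at (432,290). The wrist is at its limits, so dropping it in from here would be too steep. I'll lay blue on the free bench where yellow was and regrasp it from above.

Run:
```python
from h import *
to([.60,.17,.21],20,10)
```

```text
row [-0.008 -0.88  -0.432] [ 0.067 -0.189 -0.197] rows>= 4.0
```

```bash
python3 -m inch '[[0,0,-0.2,0,0,0,0.3],[0,-0.1,-0.4,0.01,-0.05,-0.03,0.3],[0,-0.3,-0.432,0.03,-0.1,-0.08,0.3],[0,-0.6,-0.432,0.05,-0.15,-0.14,0.3],[-0.008,-0.88,-0.432,0.067,-0.189,-0.197,0.3],[-0.008,-0.88,-0.432,0.067,-0.189,-0.197,0.3],[-0.008,-0.88,-0.432,0.067,-0.189,-0.197,0.3]]'
python3 - <<'E'
from h import *
print(bot.observe()["qpos"])
p=lay([.54,.40,0],36,22,-39.9,piv=.042,h=.003);print(p)
to(p+[0,0,.06],36,22);to(p,36,22)
E
```

```text
clock: 19.27
position: [0.5996, 0.1693, 0.2097]
tool_rot: [-3.142, -0.174, 0.349]
force: [-0.3, 0.3, -2.1]
grip_width: 0.0513
finger_force: 65.0
[-0.9455  0.6516  0.8689  1.8231 -0.7264  0.8085 -0.9555]
[0.5402 0.4002 0.0533]
row [ 0.03  -1.186  0.495] [ 0.049  0.132 -0.171] rows>= 5.0
row [-0.022 -1.186  0.79 ] [ 0.049  0.132 -0.171] rows>= 5.0
```

```bash
python3 -m inch '[[0,-0.25,0.1,0.01,0.03,-0.05,0.3],[0.01,-0.5,0.2,0.02,0.06,-0.1,0.3],[0.02,-0.75,0.35,0.04,0.1,-0.15,0.3],[0.03,-1,0.495,0.049,0.132,-0.171,0.3],[0.03,-1,0.495,0.049,0.132,-0.171,0.3],[0.03,-1,0.495,0.049,0.132,-0.171,0.3]]'
python3 - <<'E'
from h import *
print(bot.observe()["qpos"],pose()[1].as_matrix()[:,2])
p=lay([.54,.40,0],36,22,-39.9,piv=.042,h=.003);print(p)
to(p,36,22);to(p+[0,0,.08],36,10)
E
```

```text
clock: 20.02
position: [0.5537, 0.3638, 0.1137]
tool_rot: [3.141, -0.383, 0.626]
force: [0.8, -0.8, -1.5]
grip_width: 0.0512
finger_force: 65.0
[-1.0163  0.6855  0.4783  1.9453 -1.0226  0.3181 -0.6929] [ 0.3031  0.2189 -0.9275]
[0.5402 0.4002 0.0533]
row [-0.065 -0.187  0.299] [ 0.001  0.001 -0.002] rows>= 2.0
row [ 0.085 -0.187 -0.072] [ 0.001 -0.133 -0.002] rows>= 2.0
```

```bash
python3 -m inch '[[-0.02,-0.1,0.1,0,0,0,0.3],[-0.05,-0.187,0.2,0,0,0,0.3],[-0.065,-0.187,0.299,0,0,0,0.3],[-0.065,-0.187,0.299,0,0,0,0.3],[-0.065,-0.187,0.299,0,0,0,0.3]]'
python3 -c "
from h import *
print(bot.observe()['qpos'])"
python3 -m inch '[[0,0,0,0,0,0,0.7],[0,0,0,0,0,0,1],[0,0,0,0,0,0,1],[0,0,-0.1,0,0,0,1],[0,0,-0.3,0,-0.05,0,1],[0,0,-0.5,0,-0.1,0,1],[0.1,0,-0.6,0,-0.2,0,1],[0.1,0,-0.6,0,-0.244,0,1],[0.1,0,-0.6,0,-0.244,0,1]]'
python3 -c "
from h import *
look('blue',pic='w7.png')"
```

```text
clock: 20.65
position: [0.5403, 0.4006, 0.0538]
tool_rot: [3.141, -0.384, 0.626]
force: [0.4, -0.7, -1.0]
grip_width: 0.0511
finger_force: 65.4
[-0.9829  0.7742  0.3361  1.9292 -1.146   0.1911 -0.6228]
clock: 21.78
position: [0.5185, 0.3868, 0.1714]
tool_rot: [3.141, 0.0, 0.629]
force: [-1.0, 0.5, -0.9]
grip_width: 0.0855
finger_force: 0.0
wrist blue [256. 160.] 2424 top 0.0370 (array([538.2, 399.3]), array([82.6, 50.3]), 36.2) med [0.5371 0.407  0.0358]
wrist blue [109. 271.] 258 top 0.0756 (array([371.9, 459.3]), array([50.8, 14.3]), -21.2) med [0.3773 0.4623 0.0743]
```

View pics/w7.png

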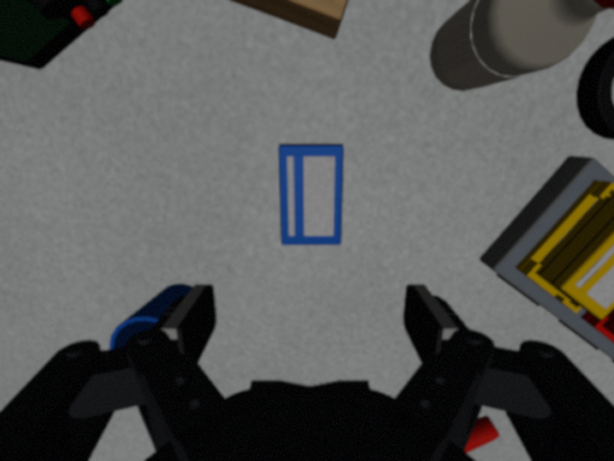

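Blue now lies flat and label-up at (310,195), centre (538,399) mm with its top at 36 mm. I'll pick it from above.

```bash
python3 -c "
from h import *
to([.538,.3993,.0242],36.2)"
```

```text
row [0.119 0.006 0.734] [-0.    -0.    -0.002] rows>= 3.0
```

```bash
python3 -m inch '[[0.06,0.006,0.1,0,0,-0.002,1],[0.119,0.006,0.3,0,0,-0.002,1],[0.119,0.006,0.5,0,0,-0.002,1],[0.119,0.006,0.65,0,0,-0.002,1],[0.119,0.006,0.734,0,0,-0.002,1],[0.119,0.006,0.734,0,0,-0.002,1],[0.119,0.006,0.734,0,0,-0.002,0.3],[0.119,0.006,0.734,0,0,-0.002,0.3],[0.119,0.006,0.734,0,0,-0.002,0.3],[0.119,0.006,0.734,0,0,-0.002,0.3],[0.119,0.006,0.6,0,0,-0.002,0.3],[0.119,0.006,0.4,0,0,-0.002,0.3],[0.119,0.006,0.18,0,0,-0.002,0.3],[0.119,0.006,0.18,0,0,-0.002,0.3]]' 60
python3 -c "
from h import *
to([.60,.17,.135],1.25)"
```

```text
clock: 23.58
position: [0.5391, 0.4002, 0.1393]
tool_rot: [-3.14, -0.005, 0.632]
force: [-0.6, 0.0, -2.1]
grip_width: 0.0512
finger_force: 63.3
row [-0.434  1.109  0.018] [-0.002 -0.003  0.388] rows>= 4.0
```

```bash
python3 -m inch '[[-0.1,0.25,0,0,0,0.1,0.3],[-0.2,0.5,0,0,0,0.2,0.3],[-0.3,0.75,0,0,0,0.3,0.3],[-0.39,1,0,0,0,0.388,0.3],[-0.39,1,0,0,0,0.388,0.3],[-0.39,1,0,0,0,0.388,0.3]]'
python3 -c "
from h import *
to([.6485,-.0048,.13],1.25)"
```

```text
clock: 24.32
position: [0.5927, 0.1924, 0.135]
tool_rot: [-3.141, 0.001, 0.023]
force: [-0.2, 1.1, -1.3]
grip_width: 0.0509
finger_force: 63.3
row [0.256 0.992 0.024] [-0.     0.001  0.001] rows>= 4.0
```

```bash
python3 -m inch '[[0.06,0.25,0,0,0,0.001,0.3],[0.12,0.5,0,0,0,0.001,0.3],[0.2,0.75,0,0,0,0.001,0.3],[0.256,0.992,0.024,0,0,0.001,0.3],[0.256,0.992,0.024,0,0,0.001,0.3],[0.256,0.992,0.024,0,0,0.001,0.3],[0.256,0.992,0.024,0,0,0.001,0.3]]'
python3 - <<'E'
from h import *
f=cam("wrist");P=cloud(f)
for cc,st,m in comps(cmask(f,"blue"),150):
    q=P[cv2.morphologyEx(m.astype(np.uint8),cv2.MORPH_CLOSE,np.ones((25,25)))>0]
    for a,b in((.045,.052),(.13,.15)):
        s=q[(q[:,2]>a)&(q[:,2]<b)]
        if len(s)>60: print(s.min(0),s.max(0),obb(s))
to([.6485,-.0048,.062],1.25)
E
```

```text
clock: 25.2
position: [0.6485, -0.0033, 0.1304]
tool_rot: [-3.141, 0.001, 0.023]
force: [-0.2, -0.0, -2.1]
grip_width: 0.0512
finger_force: 63.6
[ 0.6835 -0.0361  0.045 ] [0.6982 0.0298 0.0498] (array([691.,  -3.]), array([65.9, 13.8]), -88.9)
[ 0.617  -0.0303  0.1324] [0.6916 0.023  0.1423] (array([654.3,  -3.6]), array([74.1, 52.4]), 1.6)
row [0.    0.007 0.343] [-0.001  0.001  0.001] rows>= 2.0
```

```bash
python3 -m inch '[[0,0.004,0.1,0,0,0,0.3],[0,0.004,0.22,0,0,0,0.3],[0,0.004,0.3,0,0,0,0.3],[0,0.004,0.345,0,0,0,0.3],[0,0.004,0.345,0,0,0,0.3],[0,0.004,0.345,0,0,0,0.3],[0,0.004,0.345,0,0,0,0.75],[0,0.004,0.345,0,0,0,0.75],[0,0.004,0.345,0,0,0,0.75],[0,0.004,0.2,0,0,0,0.75],[0,0.004,0,0,0,0,0.75],[0,0.004,-0.2,0,0,0,1],[0,0.004,-0.35,0,0,0,1],[0,0.004,-0.35,0,0,0,1]]'
python3 - <<'E'
from h import *
look("blue");look("red");look("green")
g=np.array([.502+.008*np.cos(.37),-.0554+.008*np.sin(.37),.062])
p=tgt(g,21,-42,.12);print(p);to(p,21,-42)
E
```

```text
clock: 27.0
position: [0.6494, -0.0063, 0.2026]
tool_rot: [-3.141, -0.002, 0.021]
force: [-0.3, 0.9, 0.1]
grip_width: 0.0856
finger_force: 0.0
wrist blue [253. 176.] 3698 top 0.0748 (array([648.8,  -6.4]), array([82.9, 52.2]), 1.3) med [0.6544 0.004  0.0737]
wrist red [171. 177.] 4321 top 0.0748 (array([645.3,  86.1]), array([82.6, 51.6]), 1.0) med [0.6503 0.0955 0.0737]
wrist green [339. 178.] 2105 top 0.0481 (array([650.6, -95.9]), array([97.7, 66.1]), 1.3) med [ 0.6851 -0.1084  0.0474]
[ 0.5832 -0.0242  0.1497]
row [-0.327  0.085  0.251] [-0.081 -0.461 -0.21 ] rows>= 5.0
```

```bash
python3 -m inch '[[-0.1,0.02,0,-0.02,-0.1,-0.04,1],[-0.2,0.04,0,-0.03,-0.2,-0.08,1],[-0.3,0.06,0.05,-0.05,-0.3,-0.13,1],[-0.327,0.085,0.12,-0.07,-0.4,-0.18,1],[-0.327,0.085,0.2,-0.081,-0.461,-0.21,1],[-0.327,0.085,0.251,-0.081,-0.461,-0.21,1],[-0.327,0.085,0.251,-0.081,-0.461,-0.21,1],[-0.327,0.085,0.251,-0.081,-0.461,-0.21,1]]'
python3 - <<'E'
from h import *
look("green")
g=np.array([.502+.008*np.cos(.37),-.0554+.008*np.sin(.37),.062])
p=tgt(g,21,-42);to(p,21,-42);to(p+[0,0,.1],21,-42)
E
```

```text
clock: 28.15
position: [0.5836, -0.0247, 0.1516]
tool_rot: [3.14, 0.73, 0.364]
force: [-0.0, -0.5, 0.1]
grip_width: 0.0852
finger_force: 0.0
wrist green [403.  60.] 5310 top 0.0479 (array([650.8, -96.2]), array([98.4, 66.4]), 0.6) med [ 0.6873 -0.1183  0.0471]
wrist green [255. 192.] 2652 top 0.0837 (array([501.4, -55.9]), array([49.5, 37.5]), -71.1) med [ 0.5084 -0.0539  0.0833]
row [ 0.003 -0.003  0.609] [-0.    -0.002 -0.001] rows>= 2.0
row [-0.33  -0.002  0.236] [-0.    -0.002 -0.001] rows>= 2.0
```

```bash
python3 -m inch '[[0.003,0,0.15,0,0,0,1],[0.003,0,0.35,0,0,0,1],[0.003,0,0.5,0,0,0,1],[0.003,0,0.6,0,0,0,1],[0.003,0,0.609,0,0,0,1],[0.003,0,0.609,0,0,0,1],[0.003,0,0.609,0,0,0,0.3],[0.003,0,0.609,0,0,0,0.3],[0.003,0,0.609,0,0,0,0.3],[0.003,0,0.609,0,0,0,0.3],[0.003,0,0.609,0,0,0,0.3],[-0.1,0,0.49,0,0,0,0.3],[-0.33,0,0.236,0,0,0,0.3],[-0.33,0,0.236,0,0,0,0.3],[-0.33,0,0.236,0,0,0,0.3]]' 60
python3 - <<'E'
from h import *
to([.57,.13,.21],25,0)
E
```

```text
clock: 30.08
position: [0.5084, -0.053, 0.1592]
tool_rot: [-3.141, 0.731, 0.367]
force: [-0.9, -0.1, -3.6]
grip_width: 0.0513
finger_force: 63.4
row [ 0.289 -0.744 -0.6  ] [-0.016  0.465 -0.042] rows>= 4.0
```

```bash
python3 -m inch '[[0.06,-0.05,-0.25,0,0,0,0.3],[0.1,-0.15,-0.4,0,0.1,-0.01,0.3],[0.15,-0.3,-0.5,0,0.2,-0.02,0.3],[0.2,-0.5,-0.6,0,0.3,-0.03,0.3],[0.289,-0.744,-0.6,-0.01,0.4,-0.04,0.3],[0.289,-0.744,-0.6,-0.016,0.465,-0.042,0.3],[0.289,-0.744,-0.6,-0.016,0.465,-0.042,0.3]]'
python3 - <<'E'
from h import *
print(bot.observe()["qpos"])
p=lay([.54,.40,0],36,20,-42,piv=.042,h=.003);print(p)
to(p+[0,0,.08],36,20);
E
```

```text
clock: 30.95
position: [0.5686, 0.1301, 0.2094]
tool_rot: [-3.141, 0.003, 0.436]
force: [-0.0, 0.2, -2.0]
grip_width: 0.0509
finger_force: 64.3
[-0.9166  0.6958  0.9256  1.7805 -0.6507  1.0072 -0.8684]
[0.5401 0.4001 0.0532]
row [ 0.442 -1.284  0.381] [ 0.021  0.224 -0.122] rows>= 5.0
```

```bash
python3 -m inch '[[0.1,-0.25,0,0,0.05,-0.03,0.3],[0.2,-0.5,0.1,0.01,0.1,-0.06,0.3],[0.3,-0.75,0.2,0.015,0.16,-0.1,0.3],[0.4,-1,0.38,0.021,0.224,-0.122,0.3],[0.442,-1,0.381,0.021,0.224,-0.122,0.3],[0.442,-1,0.381,0.021,0.224,-0.122,0.3]]'
python3 - <<'E'
from h import *
print(pose()[1].as_matrix()[:,2])
p=lay([.54,.40,0],36,20,-42,piv=.042,h=.003)
to(p,36,20)
E
```

```text
clock: 31.7
position: [0.5666, 0.3477, 0.1327]
tool_rot: [3.14, -0.349, 0.628]
force: [0.2, 0.0, -2.6]
grip_width: 0.051
finger_force: 64.2
[ 0.277   0.2    -0.9398]
row [-0.092 -0.29   0.389] [0.001 0.    0.   ] rows>= 2.0
```

```bash
python3 -m inch '[[-0.03,-0.15,0.1,0,0,0,0.3],[-0.06,-0.29,0.2,0,0,0,0.3],[-0.092,-0.29,0.3,0,0,0,0.3],[-0.092,-0.29,0.389,0,0,0,0.3],[-0.092,-0.29,0.389,0,0,0,0.3],[-0.092,-0.29,0.389,0,0,0,0.3],[-0.092,-0.29,0.389,0,0,0,0.7],[-0.092,-0.29,0.389,0,0,0,1],[-0.092,-0.29,0.389,0,0,0,1],[-0.092,-0.29,0.25,0,0,0,1],[-0.092,-0.29,0.1,0,-0.05,0,1],[-0.092,-0.29,-0.1,0,-0.1,0,1],[0,-0.29,-0.2,0,-0.2,0,1],[0,-0.29,-0.2,0,-0.222,0,1],[0,-0.29,-0.2,0,-0.222,0,1]]'
python3 -c "
from h import *
look('green')
to([.538,.3993,.0242],36.2)"
```

```text
clock: 33.58
position: [0.5207, 0.3874, 0.171]
tool_rot: [3.14, -0.003, 0.629]
force: [-0.0, -0.6, -0.3]
grip_width: 0.0854
finger_force: 0.0
wrist green [256. 162.] 2237 top 0.0370 (array([538.4, 399.4]), array([82.1, 49.6]), 35.4) med [0.5374 0.4075 0.0358]
row [0.105 0.001 0.733] [ 0.001 -0.002 -0.002] rows>= 3.0
```

```bash
python3 -m inch '[[0.06,0.001,0.1,0,0,0,1],[0.105,0.001,0.3,0,0,0,1],[0.105,0.001,0.5,0,0,0,1],[0.105,0.001,0.65,0,0,0,1],[0.105,0.001,0.733,0,0,0,1],[0.105,0.001,0.733,0,0,0,1],[0.105,0.001,0.733,0,0,0,0.3],[0.105,0.001,0.733,0,0,0,0.3],[0.105,0.001,0.733,0,0,0,0.3],[0.105,0.001,0.733,0,0,0,0.3],[0.105,0.001,0.6,0,0,0,0.3],[0.105,0.001,0.4,0,0,0,0.3],[0.105,0.001,0.18,0,0,0,0.3],[0.105,0.001,0.18,0,0,0,0.3]]' 60
python3 -m inch '[[-0.1,0.25,0,0,0,0.1,0.3],[-0.2,0.5,0,0,0,0.2,0.3],[-0.3,0.75,0,0,0,0.3,0.3],[-0.39,1,0,0,0,0.388,0.3],[-0.39,1,0,0,0,0.388,0.3],[-0.39,1,0,0,0,0.388,0.3]]'
python3 -c "
from h import *
to([.6505,-.096,.13],1.25)"
```

```text
clock: 35.38
position: [0.5391, 0.4001, 0.1403]
tool_rot: [3.141, -0.009, 0.629]
force: [0.3, 0.3, -2.9]
grip_width: 0.0507
finger_force: 63.6
clock: 36.12
position: [0.592, 0.1922, 0.1354]
tool_rot: [-3.14, -0.002, 0.02]
force: [-0.5, 0.7, -2.5]
grip_width: 0.0508
finger_force: 63.6
row [0.264 1.447 0.026] [-0.001 -0.001 -0.001] rows>= 5.0
```

```bash
python3 -m inch '[[0.06,0.25,0,0,0,0,0.3],[0.12,0.5,0,0,0,0,0.3],[0.2,0.75,0,0,0,0,0.3],[0.264,1,0,0,0,0,0.3]]'
python3 -m inch '[[0,0.25,0.01,0,0,0,0.3],[0,0.447,0.026,0,0,0,0.3],[0,0.447,0.026,0,0,0,0.3],[0,0.447,0.026,0,0,0,0.3],[0,0.447,0.026,0,0,0,0.3]]'
python3 - <<'E'
from h import *
f=cam("wrist");P=cloud(f)
for cc,st,m in comps(cmask(f,"green"),150):
    q=P[cv2.morphologyEx(m.astype(np.uint8),cv2.MORPH_CLOSE,np.ones((25,25)))>0]
    for a,b in((.045,.052),(.13,.15)):
        s=q[(q[:,2]>a)&(q[:,2]<b)]
        if len(s)>60: print(s.min(0),s.max(0),obb(s))
to([.6505,-.0962,.062],1.25)
E
```

```text
clock: 36.62
position: [0.6494, -0.0068, 0.1353]
tool_rot: [-3.14, -0.003, 0.023]
force: [0.9, 0.3, -1.8]
grip_width: 0.0513
finger_force: 63.7
clock: 37.25
position: [0.6509, -0.0946, 0.1299]
tool_rot: [-3.14, -0.003, 0.022]
force: [0.2, -0.2, -2.9]
grip_width: 0.0511
finger_force: 63.8
[ 0.6854 -0.1282  0.045 ] [ 0.7006 -0.0624  0.0497] (array([693. , -95.3]), array([65.7, 14. ]), -88.7)
[ 0.6189 -0.1211  0.1347] [ 0.6935 -0.0686  0.142 ] (array([656.1, -94.9]), array([74.3, 52.3]), 1.0)
row [-0.003  0.007  0.34 ] [-0.001 -0.002 -0.   ] rows>= 2.0
```

```bash
python3 -m inch '[[0,0.003,0.1,0,0,0,0.3],[0,0.003,0.22,0,0,0,0.3],[0,0.003,0.3,0,0,0,0.3],[0,0.003,0.342,0,0,0,0.3],[0,0.003,0.342,0,0,0,0.3],[0,0.003,0.342,0,0,0,0.3],[0,0.003,0.342,0,0,0,0.75],[0,0.003,0.342,0,0,0,0.75],[0,0.003,0.342,0,0,0,0.75],[0,0.003,0.2,0,0,0,0.75],[0,0.003,0,0,0,0,0.75],[0,0.003,-0.2,0,0,0,1],[0,0.2,-0.35,0,0,0,1],[0,0.3,-0.4,0,0,0,1],[0,0.3,-0.4,0,0,0,1],[0,0.3,-0.4,0,0,0,1]]'
python3 - <<'E'
from h import *
for c in("green","blue","red"): f=look(c)
save(f,"w8.png",1.2)
look("yellow");look("yellow","scene")
P=cloud(f);z=P[...,2]; m=(z>.072)&(z<.088)&(P[...,1]<-.15)&(P[...,1]>-.27)&(P[...,0]>.6)&(P[...,0]<.7)
q=P[m];print(len(q),obb(q),np.median(q[:,2]))
E
```

```text
clock: 39.3
position: [0.6514, -0.1555, 0.2086]
tool_rot: [-3.14, -0.001, 0.02]
force: [-0.0, 0.5, -0.8]
grip_width: 0.0854
finger_force: 0.0
wrist green [205. 174.] 3574 top 0.0748 (array([651. , -97.8]), array([83.1, 51.3]), 0.6) med [ 0.6565 -0.0872  0.0737]
wrist blue [121. 175.] 4399 top 0.0747 (array([648.6,  -6.9]), array([82.2, 52.9]), 1.5) med [0.6535 0.0018 0.0737]
wrist red [ 41. 179.] 3683 top 0.0748 (array([649.9,  90.1]), array([83.1, 54.3]), 1.6) med [0.6483 0.0919 0.0737]
wrist yellow [495. 216.] 1329 top 0.0862 (array([ 622.5, -414. ]), array([43.2, 17.9]), 16.1) med [ 0.6295 -0.4118  0.0835]
scene yellow [155. 137.] 190 top 0.1012 (array([ 633.6, -429.6]), array([51.1, 25.4]), 60.6) med [ 0.6333 -0.4319  0.0988]
scene yellow [278. 237.] 853 top 0.0783 (array([645.2, 180. ]), array([86.6, 53.1]), 1.9) med [0.6453 0.1813 0.0759]
741 (array([ 654.2, -207.9]), array([50.8, 14.2]), 1.3) 0.07920462056487448
```

View pics/w8.png

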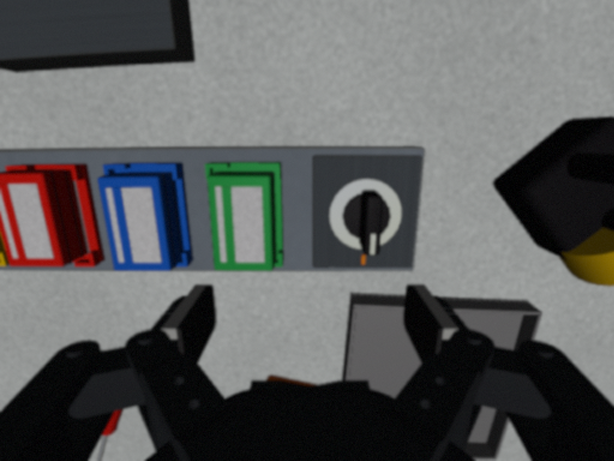

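Wrist view: the switch bar is at (370,222) with its white pointer toward the base. Green (245,225) and blue (138,220) are seated, and red (28,215) is partly at the edge. I'll check red again before twisting.

Run:
```python
from h import *
print(bot.observe()["qpos"])
for n in("scene","side"):
    for c in ("red","yellow","blue","green"):
        f=cam(n);P=cloud(f)
        for cc,st,m in comps(cmask(f,c),100):
            q=P[cv2.morphologyEx(m.astype(np.uint8),cv2.MORPH_CLOSE,np.ones((15,15)))>0]
            s=q[(q[:,2]>.069)&(q[:,2]<.082)&(q[:,0]>.55)&(q[:,1]>-.2)&(q[:,1]<.3)]
            if len(s)>60: print(n,c,len(s),obb(s))
```

```text
[-0.3835  0.8517  0.9643  1.5411 -0.7466  1.1486 -0.8132]
scene red 392 (array([650.1,  93. ]), array([84.6, 54. ]), 1.5)
scene yellow 440 (array([643.3, 179.7]), array([88.2, 55.5]), 1.0)
scene blue 343 (array([648.4,  -4.2]), array([86.8, 54.2]), 4.2)
scene green 299 (array([649.2, -96.2]), array([84.7, 55.4]), 1.4)
side red 184 (array([645.2,  91.6]), array([85.7, 56.8]), 2.5)
side yellow 254 (array([639. , 179.8]), array([87.1, 53.9]), 2.1)
side blue 114 (array([638.6,   6. ]), array([92. , 45.8]), 21.0)
side green 95 (array([644.4, -93.5]), array([81.9, 52.5]), 2.0)
```

Red has been nudged to about (650,90), still flat within its guides and about 4 mm off centre, so it is within tolerance. I go to the switch.

```bash
python3 -c "
from h import *
to([.6542,-.2079,.064],1.3)"
python3 -m inch '[[0.015,0.13,0.05,0,0,0,0.5],[0.015,0.262,0.1,0,0,0,0.5],[0.015,0.262,0.3,0,0,0,0.5],[0.015,0.262,0.5,0,0,0,0.5],[0.015,0.262,0.65,0,0,0,0.5],[0.015,0.262,0.72,0,0,0,0.5],[0.015,0.262,0.72,0,0,0,0.5],[0.015,0.262,0.72,0,0,0,0.5]]'
python3 -c "
from h import *
o=bot.observe();print(o['force'],o['grip_width']);to([.6542,-.2079,.064],1.3)"
```

```text
row [0.006 0.257 0.73 ] [-0.    -0.002 -0.002] rows>= 3.0
clock: 40.95
position: [0.6564, -0.2091, 0.0672]
tool_rot: [-3.141, -0.004, 0.019]
force: [0.4, -0.7, 0.6]
grip_width: 0.043
finger_force: 0.0
[ 0.4232 -0.6511  0.6421] 0.04298797934755565
row [-0.011 -0.006  0.016] [-0.    -0.003 -0.002] rows>= 1.0
```

```bash
python3 -m inch '[[-0.011,-0.006,0.016,0,0,0,0.5],[-0.011,-0.006,0.016,0,0,0,0.05],[-0.011,-0.006,0.016,0,0,0,0.05],[-0.011,-0.006,0.016,0,0,0,0.05],[-0.011,-0.006,0.016,0,0,0,0.05],[-0.011,-0.006,0.016,0,0,0,0.05],[-0.011,-0.006,0.016,0,0,0.1,0.05],[-0.011,-0.006,0.016,0,0,0.2,0.05],[-0.011,-0.006,0.016,0,0,0.3,0.05],[-0.011,-0.006,0.016,0,0,0.4,0.05]]' 40
python3 -m inch '[[0,0,0,0,0,0.1,0.05],[0,0,0,0,0,0.2,0.05],[0,0,0,0,0,0.3,0.05],[0,0,0,0,0,0.38,0.05],[0,0,0,0,0,0.4,0.05],[0,0,0,0,0,0.4,0.05],[0,0,0,0,0,0.4,0.05],[0,0,0,0,0,0.4,0.05],[0,0,0,0,0,0.4,0.05],[0,0,0,0,0,0.4,0.05]]'
python3 - <<'E'
from h import *
o=bot.observe();print(o["qpos"],o["moment"]);save(cam("wrist"),"w9.png",1)
E
```

```text
clock: 42.2
position: [0.6546, -0.2089, 0.0653]
tool_rot: [-3.139, -0.006, -0.614]
force: [-4.3, -1.4, 22.7]
grip_width: 0.0132
finger_force: 46.6
clock: 43.45
position: [0.6538, -0.2094, 0.0653]
tool_rot: [-3.138, -0.003, -1.237]
force: [-7.3, -3.4, 25.8]
grip_width: 0.0132
finger_force: 53.3
[-0.3267  1.154   1.0624  1.578  -1.108   1.1022 -1.7772] [-0.7453  1.8063  1.0508]
```

View pics/w9.png

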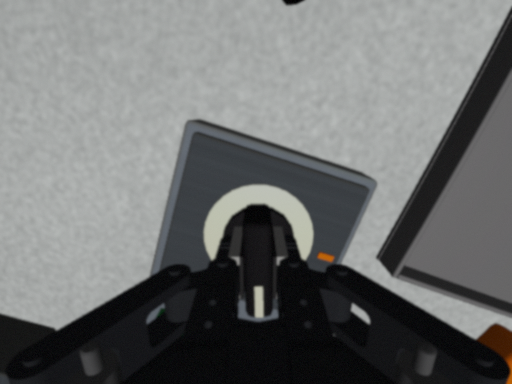

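The bar is turned about 72° with the orange mark to the right, so it is at its stop. I'll hold a little longer, then release.

```bash
python3 -m inch '[[0,0,0,0,0,0,0.05],[0,0,0,0,0,0,0.05],[0,0,0,0,0,0,0.05],[0,0,0,0,0,0,0.05],[0,0,0,0,0,0,0.6],[0,0,0,0,0,0,0.9],[0,0,0,0,0,0,0.9],[0,0,-0.2,0,0,0,0.9],[0,0,-0.5,0,0,0,0.9],[0,0,-0.75,0,0,-0.1,0.9],[0,0,-0.8,0,0,-0.3,0.9],[0,0,-0.8,0,0,-0.4,0.9],[0,0,-0.8,0,0,-0.5,1],[0,0,-0.8,0,0,-0.6,1],[0,0,-0.8,0,0,-0.7,1],[0,0,-0.8,0,0,-0.8,1],[0,0,-0.8,0,0,-0.8,1]]'
python3 - <<'E'
from h import *
f=cam("wrist");P=cloud(f);z=P[...,2]
m=(z>.072)&(z<.088)&(P[...,1]<-.15)&(P[...,1]>-.27)&(P[...,0]>.6)&(P[...,0]<.71); print(obb(P[m]))
def wall(P):
    m=(P[...,2]>.0245)&(P[...,2]<.032)&(P[...,0]>.33)&(P[...,0]<.583)&(P[...,1]<-.09)&(P[...,1]>-.40)
    q=P[m]; return q
import glob
for n in("scene","side"):
    f=cam(n);q=wall(cloud(f))
    g=np.zeros((320,260),np.uint8); ij=((q[:,:2]-[.33,-.40])*1000).astype(int); g[ij[:,1],ij[:,0]]=255
    g=cv2.dilate(g,np.ones((7,7)))
    k=max(comps(g,50),key=lambda c:c[1][4]); 
    pts=q[k[2][ij[:,1],ij[:,0]]]; print(n,len(pts),obb(pts))
for c in("green","blue"): look(c)
s=cam("scene"); cv2.imwrite("pics/s10.png",cv2.resize(s["img"][90:260,100:340,::-1],None,fx=3,fy=3,interpolation=cv2.INTER_CUBIC))
E
```

```text
clock: 45.62
position: [0.6532, -0.2076, 0.2228]
tool_rot: [-3.14, -0.003, 0.018]
force: [-0.5, -1.0, 1.4]
grip_width: 0.0851
finger_force: 0.0
(array([ 654.3, -207.8]), array([50.7, 13.6]), 1.4)
scene 132 (array([ 510. , -251.9]), array([247.3, 122. ]), -48.8)
side 30 (array([ 392.7, -100.5]), array([78. , 21.2]), 0.5)
wrist green [162. 173.] 3598 top 0.0748 (array([650.8, -98. ]), array([82.3, 51.6]), -0.1) med [ 0.6563 -0.0877  0.0737]
wrist blue [ 82. 175.] 4385 top 0.0747 (array([648.5,  -7.2]), array([83.5, 53. ]), 0.7) med [0.6536 0.0011 0.0737]
```

View pics/s10.png

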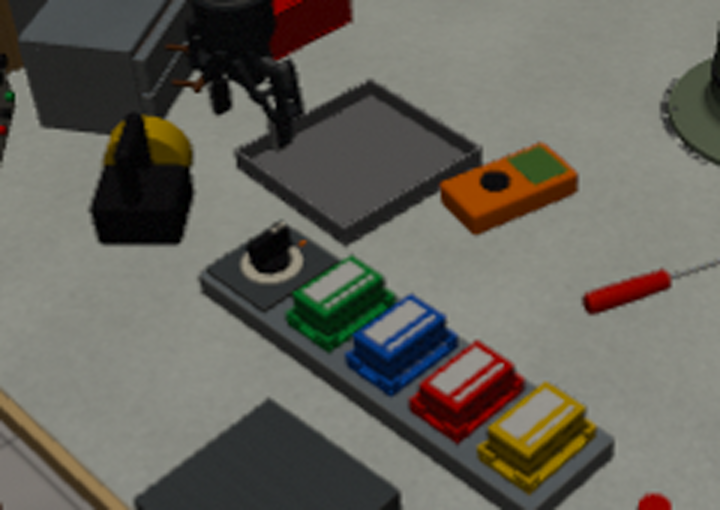

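The crop shows all four modules seated, the switch back at rest (bar at (268,243)) and the tray empty. The tray's rim corners are near (237,153), (371,82), (482,150) and (346,230).

Run:
```python
from h import *
f=cam("scene")
px=[[x/3+100,y/3+90] for x,y in((237,153),(371,82),(482,150),(346,230))]
c=onplane(f,px,.028);print(c[:,:2],c[:,:2].mean(0))
f=cam("wrist");P=cloud(f);g=cv2.cvtColor(f["img"],cv2.COLOR_RGB2HSV)[...,2]
# tray floor: z 2.5..9mm region
for n in("scene","side","wrist"):
    f=cam(n);P=cloud(f);h=cv2.cvtColor(f["img"],cv2.COLOR_RGB2HSV)
    m=((h[...,2]<130)&(P[...,2]<.036)&(P[...,2]>-.004)&(P[...,0]>.33)&(P[...,0]<.578)&(P[...,1]<-.1)&(P[...,1]>-.42)&(h[...,1]<60)).astype(np.uint8)
    k=max(comps(m,20),key=lambda c:c[1][4]); q=P[k[2]]; w=q[q[:,2]>.022]
    print(n,len(q),obb(q),np.percentile(q,[1,99],axis=0).round(4).tolist(),"rim",len(w),obb(w), "floor z",np.median(q[q[:,2]<.012][:,2]))
to([.6497,.090,.21],1.3)
```

```text
[[ 0.545  -0.4035]
 [ 0.3303 -0.3966]
 [ 0.336  -0.1911]
 [ 0.5505 -0.1987]] [ 0.4404 -0.2975]
scene 2421 (array([ 440.9, -305.1]), array([226.5, 224.8]), -1.5) [[0.3309, -0.4103, -0.0003], [0.5509, -0.196, 0.0317]] rim 338 (array([ 439.5, -303.1]), array([223.4, 220. ]), -1.6) floor z 0.005999016266807322
side 1965 (array([ 450.5, -303.5]), array([244. , 218.8]), -1.0) [[0.3314, -0.4108, -0.0001], [0.5456, -0.1957, 0.0303]] rim 258 (array([ 439.2, -303.8]), array([219.7, 219. ]), 89.7) floor z 0.0047694686336660075
wrist 7078 (array([ 473.9, -278.1]), array([156. , 154.1]), -2.1) [[0.4074, -0.3444, 0.0014], [0.5521, -0.2032, 0.0281]] rim 552 (array([ 493.5, -258.4]), array([115.9, 112.7]), -1.8) floor z 0.0037181555369977526
row [ 0.01  -1.489  0.064] [-0.    -0.002 -0.002] rows>= 5.0
```

Tray centre is about (0.439, -0.303), yaw -1.8°, floor at 4 mm. Slots are at ±47/±45 mm. Green goes first.

```bash
python3 -c "
from h import *
to([.6508,-.0975,.062],1.3)"
```

```text
row [-0.004 -0.551  0.803] [-0.    -0.002 -0.002] rows>= 4.0
```

```bash
python3 -m inch '[[0,-0.25,0,0,0,0,0.78],[0,-0.551,0,0,0,0,0.78],[0,-0.551,0.1,0,0,0,0.78],[0,-0.551,0.3,0,0,0,0.78],[0,-0.551,0.5,0,0,0,0.78],[0,-0.551,0.7,0,0,0,0.78],[0,-0.551,0.803,0,0,0,0.78],[0,-0.551,0.803,0,0,0,0.78],[0,-0.551,0.803,0,0,0,0.3],[0,-0.551,0.803,0,0,0,0.3],[0,-0.551,0.803,0,0,0,0.3],[0,-0.551,0.803,0,0,0,0.3],[0,-0.551,0.65,0,0,0,0.3],[0,-0.551,0.4,0,0,0,0.3],[0,-0.551,0.3,0,0,0,0.3],[0,-0.551,0.3,0,0,0,0.3]]' 60
python3 -c "
from h import *
to([.3906,-.3465,.15],-1.8)"
```

```text
clock: 48.18
position: [0.6518, -0.0974, 0.164]
tool_rot: [-3.141, -0.005, 0.02]
force: [-1.1, 0.2, -2.9]
grip_width: 0.0508
finger_force: 63.7
row [-1.331  1.22   0.062] [-0.001 -0.003  0.033] rows>= 6.0
```

```bash
python3 -m inch '[[-0.15,0.15,0,0,0,0,0.3],[-0.35,0.33,0,0,0,0.01,0.3],[-0.55,0.5,0,0,0,0.02,0.3],[-0.75,0.7,0,0,0,0.033,0.3],[-0.9,0.85,0,0,0,0.033,0.3],[-1,1,0,0,0,0.033,0.3],[-1,1,0,0,0,0.033,0.3]]'
python3 -c "
from h import *
to([.3906,-.3465,.0285],-1.8)"
```

```text
clock: 49.05
position: [0.4532, -0.3032, 0.1614]
tool_rot: [-3.141, -0.001, -0.037]
force: [0.5, -0.0, -3.0]
grip_width: 0.0512
finger_force: 63.6
row [-0.305  0.228  0.664] [-0.    -0.001 -0.003] rows>= 3.0
```

```bash
python3 -m inch '[[-0.15,0.1,0,0,0,0,0.3],[-0.305,0.228,0,0,0,0,0.3],[-0.305,0.228,0.1,0,0,0,0.3],[-0.305,0.228,0.3,0,0,0,0.3],[-0.305,0.228,0.5,0,0,0,0.3],[-0.305,0.228,0.62,0,0,0,0.3],[-0.305,0.228,0.664,0,0,0,0.3],[-0.305,0.228,0.664,0,0,0,0.3],[-0.305,0.228,0.664,0,0,0,0.3],[-0.305,0.228,0.664,0,0,0,0.75],[-0.305,0.228,0.664,0,0,0,0.75],[-0.305,0.228,0.664,0,0,0,0.75],[-0.305,0.228,0.5,0,0,0,0.75],[-0.305,0.228,0.2,0,0,0,0.75],[-0.305,0.228,-0.1,0,0,0,1],[-0.2,0.1,-0.15,0,0,0,1],[0,0,-0.15,0,0,0,1],[0.3,-0.3,-0.15,0,0,0,1],[0.6,-0.6,-0.15,0,0,0,1],[0.8,-0.9,-0.15,0,0,-0.03,1]]'
python3 -m inch '[[0,0,0,0,0,0,1],[0,0,0,0,0,0,1],[0,0,0,0,0,0,1]]'
python3 -c "
from h import *
look('green');look('blue');look('red')
to([.6485,-.0068,.062],1.3)"
```

```text
clock: 51.55
position: [0.5878, -0.1664, 0.1925]
tool_rot: [-3.141, -0.003, 0.015]
force: [0.6, -1.2, 0.4]
grip_width: 0.0853
finger_force: 0.0
clock: 51.92
position: [0.5856, -0.1692, 0.1928]
tool_rot: [-3.141, -0.003, 0.012]
force: [-1.7, 0.3, 0.2]
grip_width: 0.0853
finger_force: 0.0
wrist green [186. 115.] 2619 top 0.0482 (array([650.5, -96.4]), array([97.8, 66.1]), 0.8) med [ 0.6878 -0.0819  0.0475]
wrist blue [ 91. 118.] 5812 top 0.0748 (array([647.9,  -7.2]), array([84.3, 53.3]), 1.0) med [0.6512 0.0012 0.0737]
wrist red [ 27. 131.] 2587 top 0.0739 (array([636.5,  64.5]), array([61.4, 17.2]), -12.3) med [0.6292 0.0657 0.0729]
row [ 0.321 -0.805  0.655] [-0.001 -0.002 -0.006] rows>= 4.0
```

```bash
python3 -m inch '[[0.1,-0.25,0,0,0,0,0.78],[0.2,-0.5,0,0,0,0,0.78],[0.321,-0.75,0,0,0,0,0.78],[0.321,-0.81,0,0,0,0,0.78],[0.321,-0.81,0.2,0,0,0,0.78],[0.321,-0.81,0.4,0,0,0,0.78],[0.321,-0.81,0.6,0,0,0,0.78],[0.321,-0.81,0.655,0,0,0,0.78],[0.321,-0.81,0.655,0,0,0,0.78],[0.321,-0.81,0.655,0,0,0,0.3],[0.321,-0.81,0.655,0,0,0,0.3],[0.321,-0.81,0.655,0,0,0,0.3],[0.321,-0.81,0.655,0,0,0,0.3],[0.321,-0.81,0.5,0,0,0,0.3],[0.321,-0.81,0.3,0,0,0,0.3],[0.321,-0.81,0.15,0,0,0,0.3],[0.321,-0.81,0.15,0,0,0,0.3]]' 60
python3 -m inch '[[-0.1,0.25,0,0,0,0,0.3],[-0.2,0.5,0,0,0,0.01,0.3],[-0.35,0.75,0,0,0,0.02,0.3],[-0.5,1,0,0,0,0.033,0.3],[-0.5,1,0,0,0,0.033,0.3],[-0.5,1,0,0,0,0.033,0.3]]'
python3 -c "
from h import *
look('green')
to([.4846,-.3495,.0285],-1.8)"
```

```text
clock: 54.2
position: [0.6494, -0.0052, 0.166]
tool_rot: [-3.14, -0.007, 0.015]
force: [-0.3, -1.3, -1.3]
grip_width: 0.0507
finger_force: 63.4
clock: 54.95
position: [0.5515, -0.2061, 0.1623]
tool_rot: [-3.14, -0.003, -0.037]
force: [0.2, 0.4, -2.3]
grip_width: 0.0509
finger_force: 63.4
wrist green [131.  83.] 3450 top 0.0480 (array([650.9, -96.5]), array([97.9, 66.8]), 1.5) med [ 0.6128 -0.1179  0.0474]
wrist green [84. 31.] 234 top 0.0486 (array([692.1, -72.4]), array([20.9, 13.6]), -88.0) med [ 0.6954 -0.067   0.0474]
wrist green [367. 340.] 464 top 0.0417 (array([ 370.5, -331.9]), array([40.7, 32.3]), 4.0) med [ 0.3648 -0.3255  0.0397]
row [-0.311  0.733  0.667] [-0.001 -0.002 -0.003] rows>= 4.0
```

```bash
python3 -c "
from h import *
f=cam('scene');P=cloud(f);q=P[cv2.morphologyEx(cmask(f,'green'),cv2.MORPH_CLOSE,np.ones((9,9)))>0];s=q[(q[:,1]<-.25)&(q[:,2]>.036)&(q[:,2]<.05)];print(len(s),obb(s) if len(s)>20 else 0)"
python3 -m inch '[[-0.1,0.25,0,0,0,0,0.3],[-0.2,0.5,0,0,0,0,0.3],[-0.311,0.733,0,0,0,0,0.3],[-0.311,0.733,0.1,0,0,0,0.3],[-0.311,0.733,0.3,0,0,0,0.3],[-0.311,0.733,0.5,0,0,0,0.3],[-0.311,0.733,0.62,0,0,0,0.3],[-0.311,0.733,0.667,0,0,0,0.3],[-0.311,0.733,0.667,0,0,0,0.3],[-0.311,0.733,0.667,0,0,0,0.75],[-0.311,0.733,0.667,0,0,0,0.75],[-0.311,0.733,0.667,0,0,0,0.75],[-0.311,0.733,0.5,0,0,0,0.75],[-0.311,0.733,0.2,0,0,0,0.75],[-0.311,0.733,-0.1,0,0,0,1],[-0.2,0.6,-0.15,0,0,0,1],[0,0.3,-0.15,0,0,0,1],[0.15,0,-0.15,0,0,0,1],[0.3,-0.3,-0.15,0,0,0,1],[0.45,-0.6,-0.15,0,0,-0.033,1]]'
python3 -m inch '[[0,-0.25,0,0,0,0,1],[0,-0.4,0,0,0,0,1],[0,-0.4,0,0,0,0,1],[0,-0.4,0,0,0,0,1]]'
python3 -c "
from h import *
look('red');look('yellow')
to([.65,.09,.062],1.3)"
```

```text
55 (array([ 507.3, -519.1]), array([504.7,  68. ]), -52.7)
clock: 57.55
position: [0.6352, -0.1083, 0.1928]
tool_rot: [-3.141, -0.003, 0.016]
force: [1.1, -1.0, -0.2]
grip_width: 0.0852
finger_force: 0.0
clock: 58.05
position: [0.6331, -0.0311, 0.193]
tool_rot: [-3.141, -0.003, 0.014]
force: [0.6, -0.3, -0.1]
grip_width: 0.0857
finger_force: 0.0
wrist red [141. 166.] 5148 top 0.0748 (array([649.9,  90.2]), array([83.4, 52.7]), 1.3) med [0.654  0.0991 0.0737]
wrist yellow [ 56. 168.] 5489 top 0.0747 (array([644.3, 177.1]), array([83.7, 53.1]), 1.7) med [0.649  0.1851 0.0737]
row [ 0.091 -0.607  0.655] [-0.    -0.002 -0.006] rows>= 3.0
```

Red is at (650, 90) and goes to slot C.

```bash
python3 -m inch '[[0.04,-0.25,0,0,0,0,0.78],[0.091,-0.5,0,0,0,0,0.78],[0.091,-0.607,0,0,0,0,0.78],[0.091,-0.607,0.2,0,0,0,0.78],[0.091,-0.607,0.4,0,0,0,0.78],[0.091,-0.607,0.6,0,0,0,0.78],[0.091,-0.607,0.655,0,0,0,0.78],[0.091,-0.607,0.655,0,0,0,0.78],[0.091,-0.607,0.655,0,0,0,0.3],[0.091,-0.607,0.655,0,0,0,0.3],[0.091,-0.607,0.655,0,0,0,0.3],[0.091,-0.607,0.655,0,0,0,0.3],[0.091,-0.607,0.5,0,0,0,0.3],[0.091,-0.607,0.3,0,0,0,0.3],[0.091,-0.607,0.15,0,0,0,0.3],[0.091,-0.607,0.15,0,0,0,0.3]]' 60
python3 -m inch '[[-0.1,0.25,0,0,0,0,0.3],[-0.3,0.45,0,0,0,0.01,0.3],[-0.5,0.65,0,0,0,0.02,0.3],[-0.7,0.85,0,0,0,0.033,0.3],[-0.85,1,0,0,0,0.033,0.3],[-1,1,0,0,0,0.033,0.3],[-1,1,0,0,0,0.033,0.3],[-1,1,0,0,0,0.033,0.3]]'
python3 - <<'E'
from h import *
for n in("scene","side"):
    f=cam(n);P=cloud(f)
    for c in("green","blue"):
        q=P[cv2.morphologyEx(cmask(f,c),cv2.MORPH_CLOSE,np.ones((9,9)))>0];s=q[(q[:,1]<-.25)&(q[:,1]>-.42)&(q[:,0]>.3)&(q[:,0]<.57)&(q[:,2]>.034)&(q[:,2]<.05)]
        if len(s)>20:print(n,c,len(s),obb(s),np.median(s[:,2]))
to([.3934,-.2565,.0285],-1.8)
E
```

```text
clock: 60.15
position: [0.6508, 0.0913, 0.166]
tool_rot: [-3.14, -0.007, 0.015]
force: [-0.1, 0.3, -3.6]
grip_width: 0.0505
finger_force: 63.9
clock: 61.15
position: [0.4531, -0.1113, 0.1623]
tool_rot: [-3.141, -0.003, -0.037]
force: [-0.4, -0.6, -3.5]
grip_width: 0.0508
finger_force: 63.9
scene green 196 (array([ 389.5, -342. ]), array([92.7, 60. ]), -6.6) 0.04224198102360599
scene blue 227 (array([ 483.1, -347.1]), array([88.9, 57.6]), 2.1) 0.042325140046885146
side green 109 (array([ 388.1, -339. ]), array([85.4, 53.7]), -1.4) 0.04007459404566527
side blue 101 (array([ 481.4, -346. ]), array([90. , 55.7]), -0.8) 0.040024244536401965
row [-0.274  0.737  0.667] [-0.    -0.002 -0.003] rows>= 4.0
```

```bash
python3 -m inch '[[-0.1,0.25,0,0,0,0,0.3],[-0.2,0.5,0,0,0,0,0.3],[-0.274,0.727,0,0,0,0,0.3],[-0.274,0.727,0.1,0,0,0,0.3],[-0.274,0.727,0.3,0,0,0,0.3],[-0.274,0.727,0.5,0,0,0,0.3],[-0.274,0.727,0.62,0,0,0,0.3],[-0.274,0.727,0.667,0,0,0,0.3],[-0.274,0.727,0.667,0,0,0,0.3],[-0.274,0.727,0.667,0,0,0,0.7],[-0.274,0.727,0.667,0,0,0,0.7],[-0.274,0.727,0.667,0,0,0,0.7],[-0.274,0.727,0.5,0,0,0,0.7],[-0.274,0.727,0.2,0,0,0,0.7],[-0.274,0.727,-0.1,0,0,0,1],[-0.1,0.6,-0.15,0,0,0,1],[0.1,0.3,-0.15,0,0,0,1],[0.4,0,-0.15,0,0,0,1],[0.7,-0.3,-0.15,0,0,0,1],[0.9,-0.6,-0.15,0,0,-0.033,1]]'
python3 -m inch '[[0,-0.25,0,0,0,0,1],[0,-0.5,0,0,0,0,1],[0,-0.5,0,0,0,0,1],[0,-0.5,0,0,0,0,1]]'
python3 -c "
from h import *
look('yellow')
to([.6445,.1785,.062],1.3)"
```

```text
clock: 63.75
position: [0.5972, -0.0446, 0.1927]
tool_rot: [-3.141, -0.003, 0.016]
force: [0.5, -0.4, 0.9]
grip_width: 0.0854
finger_force: 0.0
clock: 64.25
position: [0.5943, 0.0531, 0.1929]
tool_rot: [-3.141, -0.003, 0.015]
force: [0.7, -1.3, 0.7]
grip_width: 0.0854
finger_force: 0.0
wrist yellow [132. 130.] 5284 top 0.0748 (array([644. , 177.4]), array([83.5, 51.8]), 1.9) med [0.6476 0.1863 0.0738]
row [ 0.258 -0.626  0.656] [-0.    -0.002 -0.006] rows>= 4.0
```

```bash
python3 -m inch '[[0.08,-0.25,0,0,0,0,0.78],[0.17,-0.5,0,0,0,0,0.78],[0.258,-0.624,0,0,0,0,0.78],[0.258,-0.624,0.2,0,0,0,0.78],[0.258,-0.624,0.4,0,0,0,0.78],[0.258,-0.624,0.6,0,0,0,0.78],[0.258,-0.624,0.655,0,0,0,0.78],[0.258,-0.624,0.655,0,0,0,0.78],[0.258,-0.624,0.655,0,0,0,0.3],[0.258,-0.624,0.655,0,0,0,0.3],[0.258,-0.624,0.655,0,0,0,0.3],[0.258,-0.624,0.655,0,0,0,0.3],[0.258,-0.624,0.5,0,0,0,0.3],[0.258,-0.624,0.3,0,0,0,0.3],[0.258,-0.624,0.15,0,0,0,0.3],[0.258,-0.624,0.15,0,0,0,0.3]]' 60
python3 -m inch '[[-0.1,0.25,0,0,0,0,0.3],[-0.2,0.5,0,0,0,0.01,0.3],[-0.35,0.75,0,0,0,0.02,0.3],[-0.5,1,0,0,0,0.033,0.3],[-0.7,1,0,0,0,0.033,0.3],[-0.7,1,0,0,0,0.033,0.3]]'
python3 -m inch '[[0,0.25,0,0,0,0,0.3],[0,0.5,0,0,0,0,0.3],[0,0.5,0,0,0,0,0.3]]'
python3 - <<'E'
from h import *
for n in("scene","side"):
    f=cam(n);P=cloud(f)
    for c in("green","blue","red"):
        q=P[cv2.morphologyEx(cmask(f,c),cv2.MORPH_CLOSE,np.ones((9,9)))>0];s=q[(q[:,1]<-.2)&(q[:,1]>-.42)&(q[:,0]>.3)&(q[:,0]<.57)&(q[:,2]>.034)&(q[:,2]<.05)]
        if len(s)>20:print(n,c,len(s),obb(s),np.median(s[:,2]))
to([.4880,-.2565,.0285],-1.8)
E
```

```text
clock: 66.3
position: [0.6453, 0.1793, 0.1662]
tool_rot: [-3.139, -0.007, 0.015]
force: [0.9, -0.8, -2.6]
grip_width: 0.0512
finger_force: 63.7
clock: 67.05
position: [0.5048, -0.0232, 0.1624]
tool_rot: [-3.139, -0.001, -0.039]
force: [1.8, 0.1, -2.8]
grip_width: 0.051
finger_force: 63.7
clock: 67.42
position: [0.5033, -0.1264, 0.1627]
tool_rot: [3.141, -0.004, -0.042]
force: [-0.3, 0.4, -2.2]
grip_width: 0.0509
finger_force: 64.0
scene green 148 (array([ 398.5, -340.9]), array([77.6, 57.1]), 2.8) 0.04209473525115803
scene blue 235 (array([ 483. , -347.8]), array([86.5, 60.5]), -4.3) 0.041751616148650195
side green 106 (array([ 388.6, -339.1]), array([87.4, 53.4]), -2.4) 0.03990564248658002
side blue 99 (array([ 482.3, -344. ]), array([87.2, 53.3]), -2.3) 0.04048379044847106
side red 215 (array([ 388.3, -254.2]), array([84.6, 61.4]), -2.1) 0.04034612021671291
row [-0.055  0.671  0.668] [-0.001 -0.002 -0.004] rows>= 4.0
```

```bash
python3 -m inch '[[-0.02,0.25,0,0,0,0,0.3],[-0.04,0.5,0,0,0,0,0.3],[-0.055,0.668,0,0,0,0,0.3],[-0.055,0.668,0.1,0,0,0,0.3],[-0.055,0.668,0.3,0,0,0,0.3],[-0.055,0.668,0.5,0,0,0,0.3],[-0.055,0.668,0.62,0,0,0,0.3],[-0.055,0.668,0.667,0,0,0,0.3],[-0.055,0.668,0.667,0,0,0,0.3],[-0.055,0.668,0.667,0,0,0,0.7],[-0.055,0.668,0.667,0,0,0,0.7],[-0.055,0.668,0.667,0,0,0,0.7],[-0.055,0.668,0.5,0,0,0,0.7],[-0.055,0.668,0.2,0,0,0,0.7],[-0.055,0.668,-0.1,0,0,0,1],[0,0.5,-0.3,0,0,0,1],[0,0.3,-0.3,0,0,0,1],[0,0,-0.3,0,0,0,1],[0,-0.3,-0.3,0,0,0,1],[0,-0.3,-0.3,0,0,0,1]]'
python3 - <<'E'
from h import *
for n in("scene","side"):
    f=cam(n);P=cloud(f)
    for c in HUE:
        q=P[cv2.morphologyEx(cmask(f,c),cv2.MORPH_CLOSE,np.ones((9,9)))>0];s=q[(q[:,1]<-.2)&(q[:,1]>-.42)&(q[:,0]>.3)&(q[:,0]<.57)&(q[:,2]>.03)&(q[:,2]<.06)]
        if len(s)>20:print(n,c,len(s),obb(s),np.median(s[:,2]))
    if n=="scene": cv2.imwrite("pics/s12.png",cv2.resize(f["img"][60:310,60:440,::-1],None,fx=2,fy=2,interpolation=cv2.INTER_CUBIC))
E
```

```text
clock: 70.03
position: [0.5059, -0.0579, 0.222]
tool_rot: [-3.139, -0.002, -0.03]
force: [-0.3, -0.9, 0.3]
grip_width: 0.0856
finger_force: 0.0
scene red 250 (array([ 391.7, -249.4]), array([86.8, 64.9]), -5.5) 0.041215193821791285
scene yellow 278 (array([ 486.3, -251.9]), array([84.8, 61.7]), -2.8) 0.0416132643199536
scene green 197 (array([ 390.3, -341.3]), array([87.6, 58.7]), -4.4) 0.042272630230938635
scene blue 256 (array([ 483. , -348.5]), array([87.9, 59.2]), -3.0) 0.04153831103786654
side red 237 (array([ 388. , -252.7]), array([85.5, 57.9]), -3.5) 0.04022046513151911
side yellow 168 (array([ 482.7, -251. ]), array([82.3, 58.6]), 0.7) 0.03937483993488622
side green 133 (array([ 392.3, -341.6]), array([95.2, 59.7]), -2.9) 0.03901224342309573
side blue 117 (array([ 480.7, -344.3]), array([88.5, 52.3]), -1.0) 0.03957300001042918
```

View pics/s12.png

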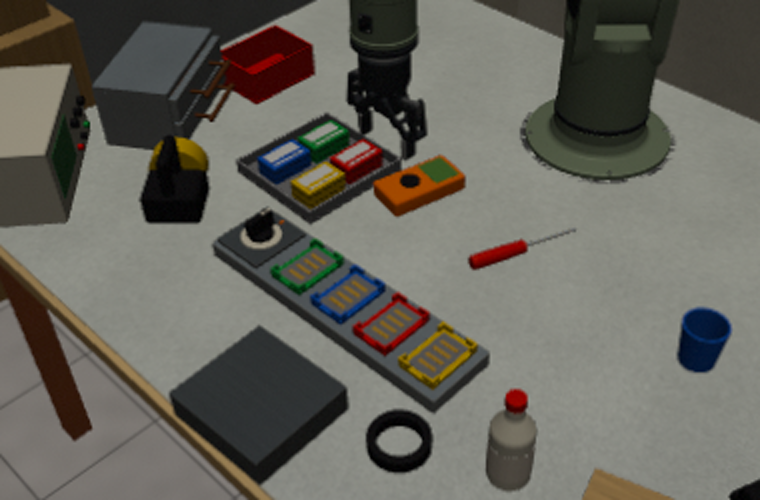

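All four modules lie flat and label-up in the tray: blue (283,160), green (323,140), red (355,160), yellow (318,185). The cradles are empty, the switch is at rest, the bystanders have not moved, and the arm is clear.

```bash
python3 -c "
from workcell import bot
print(bot.job_done())"
```

```text
the job is handed in; nothing more can be done
None
```

The job is handed in (no verdict was returned): all four modules were seated in their own cradles, the switch was twisted to its stop, held and released, and my last check showed every module flat and label-up on the tray floor and nothing else on the bench moved.

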